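Clear the parts case and hold its lid at the balance point

ROBOT

A 7-joint arm with a two-finger parallel gripper is mounted at the origin on the work surface. World frame = base frame: x ahead of the robot, y to its left, z up, the work surface at z = 0. Lengths are in mm, angles in rad, forces in N, time in s.
With the tool pointing down it reaches from about 425 to 1025 mm from the base axis. Payload 9.4 kg.
Tool frame: the origin (TCP) lies midway between the tips of the shut fingers; the grasp point (between the pads) lies 19 mm behind it (ctrl.grip_point_offset is the distance from the TCP to the grasp point, in mm); y points along the fingers, z is the direction in which the jaws open and shut, and the axes are right-handed (so a half turn about y gives the same grasp; the last joint's range is limited). The gripper opens to 93 mm and grips with 3 to 60 N. Pads are 15 mm wide; open, the fingers measure 128 mm over their backs; the gripper's body (75 mm by 188 mm) begins 65 mm behind the grasp point.
Start: joints at [-1.202, 0.599, -0.003, 1.599, 0.002, 0.943, -0.08], TCP at [312.611, 654.14, 193.318] pointing down, gripper open.
Joint ranges: [-2.57, 2.57], [-0.35, 1.97], [-1.29, 1.29], [0.11, 2.56], [-1.05, 4.19], [0.11, 1.86], [-2.63, 2.63]. Speed limits (rad/s): [2.22, 2.22, 3.01, 3.01, 3.14, 3.14, 3.14].

INTERFACE

Orientations are given as a rotation vector (axis times angle).
In Python, from bench import ctrl, read_camera, workorder, spot_in gives the robot as it stands.
- The arm moves only by the tool step_arm, never from a script. Its argument "plan" is one flat list of numbers, 7 for each row, row after row: the shift along the tool's x, y, z in mm, then the turn, a rotation vector about the tool's x, y, z in units of 5 degrees (1.0 is 5 degrees), then the gripper command: -1 is shut, 1 is fully open, values between are in proportion. In form: [x, y, z, ax, ay, az, jaw, x, y, z, ax, ay, az, jaw, ...]. A call has 1 to 8 rows; each row is the pose to reach, as a shift and turn from the pose commanded when the call began, along the tool's axes at that moment; what a row does not reach only later rows make up. A row lasts 1/12 s, in which the tool goes at most 41.7 mm and 7.16 degrees, less where a joint would pass 70% of its speed; a pose out of reach is approached as far as the arm can. A call with a gripper value outside its range is refused whole. The fingers move at their own pace and stop on an object; the grip force is fixed at half the most. Time passes only in rows, so rows that repeat a pose let the fingers close. It gives the time, the measured TCP pose, the force and the opening at its end, in the units of the state.
- ctrl.sense(): the state, without advancing time (a new reading comes with each control period).
- read_camera(name): name is "scene" or "top" or "wrist"; returns a dict with "color" (384x512x3 uint8, red, green, blue), "depth" (384x512 float32, mm along the optical axis (not along the pixel's ray), 0 where there is no reading), "vertical_fov" (degrees; the focal length in pixels is half the picture's height over the tangent of half this angle, whatever the lens; pixels are square), "cx", "cy" (the principal point, pixels), "xyz" and "attitude" of the camera in the world; the wrist camera has in their place "mount" (4x4, takes a point from camera to tool coordinates, whose origin is the TCP and whose axes are the tool frame's). Camera axes: x right, y up, looking along -z (the intrinsics and any distortion apply to the point x, -y, -z); pixel columns grow to the right and rows downward; lengths in mm; the calibration is good to about 2 mm. A picture is of the moment at which its call begins: read the wrist's pose just before it.
- workorder.job_done(): hands the job in, once; it reports no verdict.
Trained networks look in a picture, given as the dict that the camera call returned (one of the last four; its "shot" number tells which), for a name from the list of things; names that differ only in an ending like _2 or _b are one class to them, and where a whole thing is asked for, a point or a joint stands for the part that bears it (a point fixed in the world has none). Each returns a list of dicts, best first, with "score" (0 to 1); they miss things now and then, are a little off and sometimes report something else, mostly with a low value. They report only what shows in the picture. A call takes as long as a camera call. They do not tell look-alikes from the thing itself.
- spot_in(name, picture): "centre" ([x, y, z] in mm, in the coordinates of the camera as it stood for that picture, good to about 4 mm: the middle of the surface that is visible of it).
The state is a dict: "clock": time; "joint_positions": joint angles; "joint_vel": joint speeds; "effort": joint torques, N m; "position": TCP position; "orientation": TCP orientation; "contact_force": force on the tool from outside, world axes, zero at the start; "ft_torque": the same for the moment, N m; "opening": finger opening in mm.
Only numpy, scipy, OpenCV 4.12 (cv2) and the standard library are available. Lean on these libraries where they do the work, as an engineer would, in place of code of your own. Each camera call takes 0.05 s, during which the arm holds its last target.

TASK

A colleague wants to fit a stay to the lid of the wooden parts case on the shop counter. Take the small steel basket off the closed lid and hang it by its handle on the hook of the hook stand; then, by its steel bar, swing the lid up to its balance point, where it stands straight up and would fall neither way, without letting it tip over backwards. Finish while still gripping the bar, holding the lid upright and still at that point; leave the other things on the counter where they are.

Things in the scene. Friction and masses are not known exactly. Their poses are not given: they have to be found in the camera images.
- case: Open-topped plywood parts case, 150 (x, front to back) x 240 (y) mm, fixed to the counter. Origin: centre of its underside; z up; its front faces its own -x. Its hinged wooden lid (240 mm wide, 8 mm thick) lies flat on it, upper face 94 mm above the counter.
- lid_hinge (a point): Middle of the lid's hinge line, on the case's back upper edge: 75 mm behind (+x of the case) the case's origin and 90 mm above the counter. The hinge line runs along the case's y axis.
- lid_bar (a point): Middle of the lid's grip bar: a round steel bar 12 mm in diameter, 126 mm long, parallel to the hinge, in the lid's mid-plane 195 mm from the hinge line. It is carried by two steel arms 58 mm either side of its middle; between bar and lid edge is a gap of 39 mm. Lid closed: the bar is level, in front of the case, 90 mm above the counter. The bar may turn between the fingers as the lid swings.
- lid (a joint): Angle of the lid in rad: 0 closed and flat, growing as its front edge swings up and back (the bar is then at 195 cos(q) mm in front of and 195 sin(q) mm above the hinge line); 1.571 straight up, the balance point; stop at 2.6 (fallen open backwards). Lid with bar weighs about 0.3 to 0.65 kg, the hinge is almost free: released below 1.571 it falls shut, beyond it falls open.
- basket: Small open steel basket, 80 (x) x 130 (y) x 55 (z) mm, with a rigid square handle rising from its two short ends; 0.17 to 0.36 kg. Stands on the closed lid. Origin: centre of its underside; z up; y along the handle's bar.
- basket_bar (a point): Middle of the handle's level top bar, a round steel bar 8 mm in diameter, straight for 116 mm along the basket's y axis, centre 150 mm above the basket's underside (95 mm above its rim).
- hook: Hook stand fixed to the counter: base 150 x 110 x 12 mm, an upright post 16 mm in diameter and 258 mm tall, and one hook arm of 8 mm rod that points along the stand's own -x. Origin: foot of the post's axis; z up. The rod falls from the post to 235 mm height (rod centre) 60 mm from the post axis, runs level to 100 mm, then turns up to a tip 118 mm from the axis; the tip's top is 264 mm above the counter.
- hook_seat (a point): Where the handle's bar should rest: top of the level part of the hook arm, 80 mm from the post axis along the stand's -x, 239 mm above the counter (the hung bar's centre is 4 mm higher). Hung, the handle's bar lies across the arm.
- drill: Bystander: yellow and black cordless drill standing on its battery, 115 x 75 mm foot, 195 mm tall. Origin: centre of its underside.
- tape: Bystander: yellow tape measure, 70 x 35 x 60 mm. Origin: centre of its underside.
- driver: Bystander: screwdriver lying flat. Origin: centre of its underside.
- glue: Bystander: white glue bottle, 48 mm in diameter, 150 mm tall. Origin: centre of its underside.
- carton: Bystander: cardboard carton of screws, 70 x 100 x 50 mm. Origin: centre of its underside.
- offcut: Bystander: pine board offcut lying flat, 70 x 200 x 18 mm. Origin: centre of its underside.
Not all that is in view belongs to the job. What is shaped like the basket but green or red is not meant.

How it is judged:
By the outcome, as a careful person would: the job done as asked, in the order asked, and still so for the second after the job is handed in, while the arm keeps its last pose, push and grip.
It also fails if it takes over 58 s, if anything falls off the work surface, if the arm or the gripper's body presses on something with over 40 N, if the wrist force passes 120 N, or if a joint passes its speed limit or range.

## Working session

There is one attempt and no reset: what is moved stays moved. The work goes in short steps, Python scripts to look and compute and a tool call to move; the robot and the scene stay as the last step left them, time stands still between calls to the robot, and variables do not carry over. Pictures are saved under pics/ and viewed, and the job is handed in when it is done.

Besides the shell and the picture viewer there is one more tool, called as name(argument=value, ...) on one line, values as JSON. step_arm: Moves the arm, as the interface text tells. Its arguments: {"type":"object","properties":{"plan":{"type":"array"}},"required":["plan"]}

```bash
ls -la; mkdir -p pics; cat > h.py <<'E'
import numpy as np, cv2
from scipy.spatial.transform import Rotation as R
from bench import ctrl, read_camera, workorder, spot_in
def f(p): return p["color"].shape[0]/2/np.tan(np.radians(p["vertical_fov"])/2)
E
python3 - <<'E'
from h import *
s=ctrl.sense(); print(s); print(ctrl.grip_point_offset)
for n in("scene","top"):
    p=read_camera(n); cv2.imwrite(f"pics/{n}0.png",p["color"][:,:,::-1])
    np.save(f"pics/{n}0.npy",p["depth"])
    print({k:v for k,v in p.items() if k not in("color","depth")})
p=read_camera("wrist"); cv2.imwrite("pics/w0.png",p["color"][:,:,::-1]); print({k:v for k,v in p.items() if k not in("color","depth")})
E
```

```text
total 12
drwxr-xr-x  3 agent agent 4096 Dec  6 00:48 .
drwxr-xr-x 23 root  root  4096 Dec  6 00:47 ..
drwxr-xr-x  2 agent agent 4096 Dec  6 00:48 pics
{'clock': 0.0, 'joint_positions': array([-1.20171002,  0.60011612, -0.00252337,  1.60010961,  0.00179482,
        0.94289918, -0.07983192]), 'joint_vel': array([-1.16908728e-04,  8.13620066e-05,  9.54076765e-04,  7.23728609e-04,
        4.20251171e-04,  1.03851933e-03, -1.33646883e-04]), 'effort': array([-1.07155418e-03, -7.65068221e+01,  1.49709161e+00, -2.52356529e+01,
       -5.24823333e-02,  1.66242459e-02,  1.50013952e-04]), 'position': array([312.40278618, 653.6667823 , 192.47402832]), 'orientation': array([-1.54390251,  0.34981415, -0.34950952]), 'contact_force': array([ 0.49030321,  0.73099334, -0.49651063]), 'ft_torque': array([-0.01475978, -0.05023119, -0.02908356]), 'opening': 93.04761658962043}
18.8
{'vertical_fov': 49.804170904345156, 'cx': 251.98529570366793, 'cy': 193.84209863445713, 'xyz': array([1279.68612738,  543.04292827, 1194.77958988]), 'attitude': array([0.38118464, 0.794638  , 2.11654151]), 'shot': 1}
{'vertical_fov': 57.774565880098784, 'cx': 255.92387914473997, 'cy': 195.77772950353625, 'xyz': array([ 350.70151401,  -19.66179419, 1137.918991  ]), 'attitude': array([ 0.14362208, -0.13750614, -1.56010728]), 'shot': 2}
{'vertical_fov': 62.935125124650924, 'cx': 253.5239333458062, 'cy': 191.50496975833647, 'mount': array([[ 8.96384406e-04, -9.53477719e-01, -3.01462164e-01,
        -8.38821445e+01],
       [ 2.42853997e-05,  3.01462306e-01, -9.53478095e-01,
        -1.91380772e+02],
       [ 9.99999598e-01,  8.47361766e-04,  2.93381698e-04,
        -7.93743565e-01],
       [ 0.00000000e+00,  0.00000000e+00,  0.00000000e+00,
         1.00000000e+00]]), 'shot': 3}
```

View pics/scene0.png

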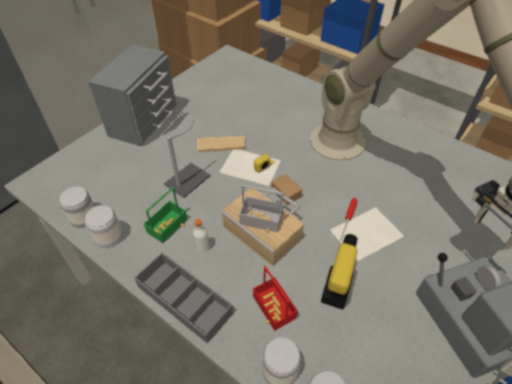

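View pics/top0.png

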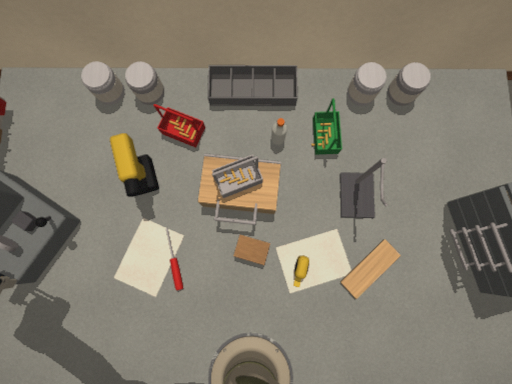

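View pics/w0.png

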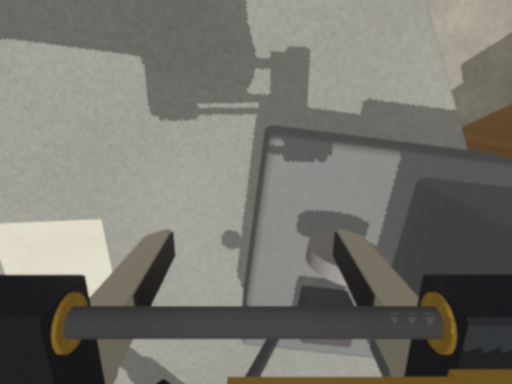

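The grey basket on the lid is at top (238,178). The look-alikes are the red one at (182,127) and the green one at (327,133), neither on the case. The hook stand is at (360,190), and the lid bar at (236,221) is on the robot side. Next I'll measure.

```bash
cat >> h.py <<'E'
def cam_pose(p,s=None):
    if "xyz" in p: return R.from_rotvec(p["attitude"]).as_matrix(),np.array(p["xyz"])
    M=np.array(p["mount"]);Rt=R.from_rotvec(s["orientation"]).as_matrix()
    return Rt@M[:3,:3],Rt@M[:3,3]+s["position"]
def cloud(p,s=None):
    Rm,t=cam_pose(p,s);F=f(p);h,w=p["depth"].shape
    v,u=np.mgrid[:h,:w];d=p["depth"].astype(float)
    P=np.stack([(u-p["cx"])/F*d,-(v-p["cy"])/F*d,-d],-1)
    W=P@Rm.T+t; W[d<=0]=np.nan
    return W
def proj(p,X,s=None):
    Rm,t=cam_pose(p,s);c=(np.atleast_2d(X)-t)@Rm;F=f(p)
    return np.stack([p["cx"]+F*c[:,0]/-c[:,2],p["cy"]-F*c[:,1]/-c[:,2]],1)
E
python3 - <<'E'
from h import *
import pickle
np.set_printoptions(precision=1,suppress=True)
P={}
for n in("scene","top"):
    p=read_camera(n);P[n]=p
    Rm,t=cam_pose(p)
    for o in ["case","lid_bar","basket","basket_bar","hook","hook_seat","drill","tape","driver","glue","carton","offcut"]:
        for d in spot_in(o,p)[:3]:
            c=np.array(d["centre"]);W=Rm@c+t
            print(n,o,round(d["score"],2),W,proj(p,W)[0])
pickle.dump(P,open("pics/P.pkl","wb"))
print(ctrl.sense()["clock"])
W=cloud(P["top"]);c=P["top"]["color"]
z=W[...,2]
# table check
print("table z", np.nanmedian(z[300:340,100:200]))
big=cv2.resize(c[110:270,180:420,::-1],None,fx=3.3,fy=3.3,interpolation=cv2.INTER_CUBIC);cv2.imwrite("pics/topcrop.png",big)
c=P["scene"]["color"];big=cv2.resize(c[100:270,130:320,::-1],None,fx=3.5,fy=3.5,interpolation=cv2.INTER_CUBIC);cv2.imwrite("pics/scenecrop.png",big)
E
```

```text
scene case 0.6 [636.1  96.4  94. ] [267.2 234.4]
scene lid_bar 0.59 [607.5  88.8  92.4] [270.5 228. ]
scene basket 0.83 [788.6 238.9  12.4] [274.2 305.4]
scene basket 0.74 [599.1  39.3 125.1] [260.1 213. ]
scene basket 0.64 [ 766.4 -249.9   27.5] [166.4 220.2]
scene basket_bar 0.69 [782.9 235.7  12.8] [274.5 303.4]
scene basket_bar 0.64 [590.5  38.6 122.7] [261.5 211.7]
scene basket_bar 0.63 [ 767.7 -251.6   32.1] [165.6 219.4]
scene hook 0.76 [ 577.7 -341.5   15.8] [185.3 180.1]
scene hook_seat 0.88 [ 582.1 -342.9   10.9] [184.4 181.4]
scene drill 0.67 [663.6 367.5 191.7] [340.7 269.4]
scene tape 0.69 [ 341.1 -149.1   42.5] [261.4 162.5]
scene tape 0.59 [593.9  38.  121.4] [260.7 212.5]
scene driver 0.69 [328.6 240.3  21.5] [349.2 211. ]
scene glue 0.88 [770.1 -78.6  89.8] [199.5 234.9]
scene carton 0.75 [389.2   8.4  48. ] [287.4 186.9]
scene carton 0.32 [594.7  40.4 124.5] [261.2 212.4]
scene offcut 0.56 [ 333.7 -376.5   21.3] [219.5 142. ]
scene offcut 0.47 [595.1  40.8 121.3] [261.2 213.2]
top lid_bar 0.77 [557.9  29.   93.8] [241.6 189.9]
top basket 0.86 [791.2 241.4  14.9] [181.2 126.8]
top basket 0.82 [594.   39.6 108. ] [238.  177.3]
top basket 0.79 [ 771.  -246.3   18.3] [324.9 132.8]
top basket_bar 0.68 [783.8 246.5  13. ] [179.7 129.1]
top basket_bar 0.67 [595.3  38.1 104. ] [238.6 177.2]
top hook_seat 0.95 [ 561.8 -347.9    9.8] [357.1 194.3]
top drill 0.65 [616.5 342.6 188.5] [129.4 162.4]
top drill 0.65 [597.5  39.9 105.8] [238.  176.3]
top tape 0.53 [ 322.5 -149.4   55.8] [299.7 268.5]
top driver 0.65 [315.5 240.8  21.6] [174.1 269.7]
top glue 0.65 [746.5 -84.5  93.6] [278.4 131.4]
top carton 0.62 [379.4   0.7  51.7] [250.5 249.3]
top offcut 0.67 [ 324.1 -371.8   18. ] [368.9 268.1]
1.45
table z 0.017625401526970563
```

View crops.

View pics/topcrop.png

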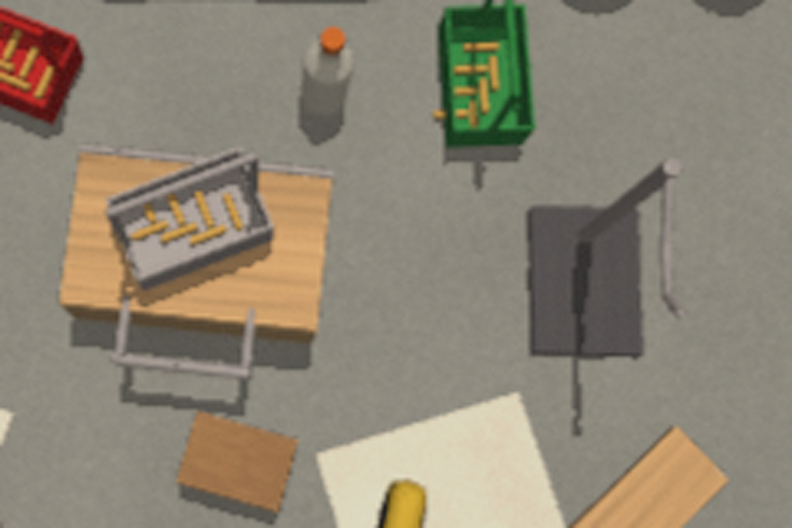

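View pics/scenecrop.png

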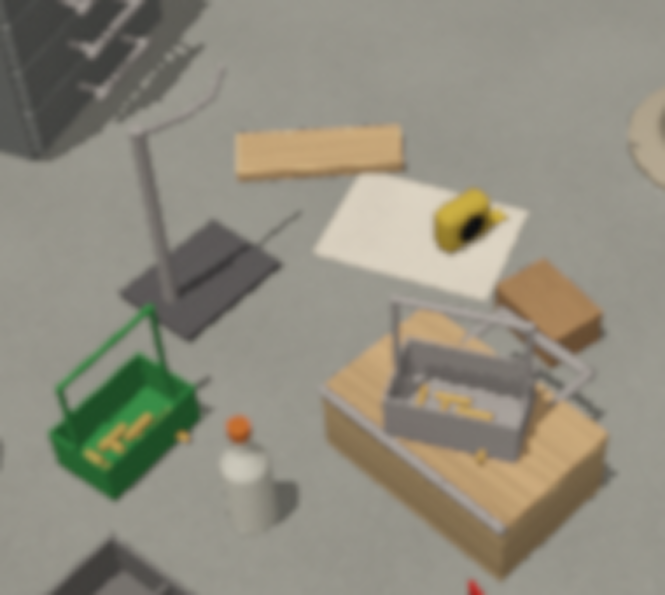

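```bash
python3 - <<'E'
from h import *
import pickle
np.set_printoptions(precision=1,suppress=True)
P=pickle.load(open("pics/P.pkl","rb"))
def line(Q):
    m=Q.mean(0);u,s,vt=np.linalg.svd(Q-m);d=vt[0]; t=(Q-m)@d
    return m,d,t.min(),t.max()
for n in P:
    W=cloud(P[n]);F=W.reshape(-1,3)
    near=lambda x,y,r:np.hypot(F[:,0]-x,F[:,1]-y)<r
    Q=F[near(595,39,120)&(F[:,2]>225)&(F[:,2]<265)]
    m,d,a,b=line(Q);print(n,"bar",len(Q),m,d,(m+a*d),(m+b*d),"yaw",np.degrees(np.arctan2(d[1],d[0])))
    Q=F[near(595,39,90)&(F[:,2]>140)&(F[:,2]<160)]
    if len(Q)>5:
        r=cv2.minAreaRect(Q[:,:2].astype(np.float32));print(" rim",len(Q),r,Q[:,2].mean())
    Q=F[near(600,30,180)&(F[:,2]>89)&(F[:,2]<99)&(F[:,0]>520)]
    r=cv2.minAreaRect(Q[:,:2].astype(np.float32));print(" lid",len(Q),r,np.median(Q[:,2]))
    Q=F[(F[:,0]>400)&(F[:,0]<520)&(abs(F[:,1]-40)<110)&(F[:,2]>80)&(F[:,2]<102)]
    r=cv2.minAreaRect(Q[:,:2].astype(np.float32));print(" barlid",len(Q),r,np.median(Q[:,2]))
    xs=Q[:,0];B=Q[xs<xs.min()+22];print("  ",line(B))
    Q=F[near(575,-345,150)&(F[:,2]>225)&(F[:,2]<280)]
    m,d,a,b=line(Q);print(" hook",len(Q),m,d,m+a*d,m+b*d)
    o=Q[np.argsort(Q[:,0])];print(o[::max(1,len(o)//25)])
    Q=F[near(575,-345,150)&(F[:,2]>6)&(F[:,2]<18)]
    r=cv2.minAreaRect(Q[:,:2].astype(np.float32));print(" base",len(Q),r)
    Q=F[near(575,-345,150)&(F[:,2]>40)&(F[:,2]<220)]
    for z in range(40,230,30):
        q=Q[abs(Q[:,2]-z)<15];print("  post",z,len(q),np.median(q,0) if len(q) else '')
E
```

```text
scene bar 123 [599.5  39.1 244.4] [-0.4  0.9  0. ] [623.3 -19.7 243. ] [574.9 100.3 245.8] yaw 111.96125545289155
 rim 230 ((598.3819580078125, 40.46376037597656), (86.1871337890625, 130.46044921875), 22.486982345581055) 146.6911395039242
 lid 1564 ((633.28173828125, 35.20873260498047), (253.2205810546875, 224.6958770751953), 89.6762924194336) 94.27310357210342
 barlid 210 ((489.47198486328125, 25.082679748535156), (187.91603088378906, 61.382633209228516), 89.56491088867188) 93.65757476018985
   (array([470.7,  56.4,  93.6]), array([0.1, 1. , 0. ]), np.float64(-71.00209276354384), np.float64(54.10146906123459))
 hook 119 [ 567.7 -346.4  244.4] [ 1. -0. -0.] [ 486.8 -345.9  245.9] [ 619.  -346.7  243.4]
[[ 487.  -348.3  259.4]
 [ 495.4 -351.7  249.6]
 [ 497.5 -348.5  257. ]
 [ 503.  -344.6  248.9]
 [ 506.9 -348.7  231. ]
 [ 509.  -343.   253.6]
 [ 515.7 -349.3  236.6]
 [ 523.  -342.4  235.7]
 [ 528.1 -347.2  236.7]
 [ 534.1 -346.3  236.5]
 [ 546.9 -348.1  239.6]
 [ 552.4 -347.7  238.9]
 [ 557.1 -349.4  232. ]
 [ 565.9 -350.3  233. ]
 [ 571.8 -346.4  248.2]
 [ 578.8 -349.5  246.8]
 [ 5
[... 1737 characters left out ...]
2 -345.4  241.9]
 [ 571.2 -344.   239.5]
 [ 577.5 -346.9  247.3]
 [ 582.8 -347.   247.7]
 [ 586.4 -351.   244.5]
 [ 591.1 -347.8  247. ]
 [ 596.9 -347.6  255.8]
 [ 601.1 -342.6  240.5]
 [ 602.1 -345.1  256.4]
 [ 603.3 -340.2  232.4]
 [ 604.7 -340.6  247.1]
 [ 607.  -339.6  258. ]
 [ 609.7 -350.1  258.3]
 [ 611.  -343.9  253.7]]
 base 1436 ((576.9008178710938, -316.23455810546875), (261.1619873046875, 200.51748657226562), 34.04269027709961)
  post 40 20 [ 705.2 -287.4   49.6]
  post 70 21 [ 603.4 -341.7   68.4]
  post 100 18 [ 602.  -341.6   97.1]
  post 130 21 [ 602.7 -341.6  127.9]
  post 160 25 [ 603.  -341.3  161. ]
  post 190 22 [ 603.  -341.4  190.7]
  post 220 14 [ 602.5 -341.   211.9]
```

```bash
python3 - <<'E'
from h import *
import pickle
np.set_printoptions(precision=2,suppress=True)
P=pickle.load(open("pics/P.pkl","rb"))
def line(Q):
    m=Q.mean(0);u,s,vt=np.linalg.svd(Q-m);d=vt[0]; d=d*np.sign(d[1]);t=(Q-m)@d
    return m+(t.min()+t.max())/2*d,d,t.max()-t.min(),s[1]/np.sqrt(len(Q))
for n in P:
    W=cloud(P[n]);F=W.reshape(-1,3)
    # bar band: iterative line
    Q=F[(F[:,2]>80)&(F[:,2]<102)&(abs(F[:,1]-40)<85)&(F[:,0]>440)&(F[:,0]<500)]
    a=np.tan(np.radians(5.5)); 
    for k in range(5):
        c=Q[:,0]-a*(Q[:,1]-45)
        if k==0: c0=np.percentile(c,4)+6
        B=Q[abs(c-c0)<9]; pf=np.polyfit(B[:,1]-45,B[:,0],1); a,c0=pf
    print(n,"lidbar: len",len(B),"x at y=45",c0,"yaw",-np.degrees(np.arctan(a)),"y",B[:,1].min(),B[:,1].max(),"z",np.percentile(B[:,2],90), B[:,2].mean())
    # lid wood by plane z~94 colour
    C=P[n]["color"].reshape(-1,3).astype(int)
    m=(abs(F[:,2]-94)<5)&(C[:,0]-C[:,2]>50)&(abs(F[:,1]-35)<150)&(abs(F[:,0]-590)<110)
    L=F[m];r=cv2.minAreaRect(L[:,:2].astype(np.float32));print(" lid",len(L),r)
    # hinge rod at back
    m=(abs(F[:,2]-92)<12)&(abs(C[:,0]-C[:,2])<40)&(abs(F[:,1]-35)<140)&(F[:,0]>630)&(F[:,0]<700)
    H=F[m];print(" hinge",len(H),line(H), H[:,2].mean())
s=ctrl.sense();M=R.from_rotvec(s["orientation"]).as_matrix();print(M)
for a in (22,202-360,-5.7,174.3,0,180): 
    # tool y down, tool z dir at angle a, x = y cross z
    z=np.array([np.cos(np.radians(a)),np.sin(np.radians(a)),0]);print(a,"turn about tool y deg", np.degrees(np.arctan2(M[:,0]@z,M[:,2]@z)))
E
```

```text
scene lidbar: len 91 x at y=45 469.64047922047973 yaw -6.441604505457617 y -13.918975643828617 110.22608277744916 z 97.50707034866855 93.69561699513365
 lid 1120 ((585.0802001953125, 38.21367645263672), (238.5777587890625, 147.60995483398438), 84.2079849243164)
 hinge 251 (array([660.35,  29.36,  93.95]), array([ 0.1,  1. , -0. ]), np.float64(241.9230183738713), np.float64(8.527757347854111)) 93.93735977486642
top lidbar: len 171 x at y=45 464.3261271932378 yaw -5.704890058110254 y -12.694686781288883 111.56339219840326 z 96.98790885087419 94.35520196288668
 lid 2217 ((581.678955078125, 37.75242614746094), (238.8975372314453, 146.3378143310547), 83.89381408691406)
 hinge 228 (array([653.12,  31.01,  94.5 ]), array([ 0.12,  0.99, -0.  ]), np.float64(239.1826281852108), np.float64(9.789173268941422)) 94.49557735491017
[[ 0.9   0.    0.43]
 [-0.43 -0.    0.9 ]
 [ 0.   -1.    0.  ]]
22 turn about tool y deg 42.45820235420996
-158 turn about tool y deg -137.54179764579004
-5.7 turn about tool y deg 70.15820237427045
174.3 turn about tool y deg -109.84179762572957
0 turn about tool y deg 64.45820236862583
180 turn about tool y deg -115.54179763137417
```

```bash
cat >> h.py <<'E'
def plan(grasp,yaw,tilt=0):
    """print tool-frame shift/turn to bring grasp point to 'grasp', tool down, jaw dir at yaw deg"""
    s=ctrl.sense();M=R.from_rotvec(s["orientation"]).as_matrix()
    a=np.radians(yaw);z=np.array([np.cos(a),np.sin(a),0]);y=np.array([0,0,-1.]);x=np.cross(y,z)
    T=np.stack([x,y,z],1);tcp=np.array(grasp,float)+ctrl.grip_point_offset*y
    sh=M.T@(tcp-s["position"]);w=R.from_matrix(M.T@T).as_rotvec(degrees=True)/5
    print("clock %.2f"%s["clock"],"tcp",s["position"].round(1),"grasp",(s["position"]-M[:,1]*ctrl.grip_point_offset).round(1),"F",s["contact_force"].round(1),"open %.1f"%s["opening"],"jawyaw %.1f tilt %.1f"%(np.degrees(np.arctan2(M[1,2],M[0,2])),np.degrees(np.arccos(-M[2,1]))))
    print("j",s["joint_positions"].round(2)); print("shift",sh.round(1),"turn",w.round(2))
E
python3 -c "
from h import *
plan([588.8,60.4,320],22)"
```

```text
clock 1.45 tcp [312.6 654.1 193.3] grasp [312.6 654.1 212.1] F [-0.   0.7 -0.2] open 92.7 jawyaw 64.5 tilt 0.0
j [-1.2   0.6  -0.    1.6   0.    0.94 -0.08]
shift [ 505.2 -107.9 -416.6] turn [-0.    8.49  0.  ]
```

step_arm(plan=[505,-108,-417,0,8.5,0,1,505,-108,-417,0,8.5,0,1,505,-108,-417,0,8.5,0,1,505,-108,-417,0,8.5,0,1,505,-108,-417,0,8.5,0,1,505,-108,-417,0,8.5,0,1,505,-108,-417,0,8.5,0,1,505,-108,-417,0,8.5,0,1])

```text
clock: 2.12
position: [451.6, 354.2, 248.1]
orientation: [-1.366, 0.922, -0.923]
contact_force: [0.3, 0.5, 0.4]
opening: 93.0
```

```bash
python3 -c "
from h import *
plan([588.8,60.4,320],22)"
```

```text
clock 2.12 tcp [451.6 354.2 248.1] grasp [451.6 354.1 266.9] F [0.3 0.5 0.4] open 93.0 jawyaw 21.9 tilt 0.0
j [-0.93  0.36  0.23  1.9  -0.1   0.89 -0.27]
shift [323.7 -53.1  17.6] turn [-0.01 -0.01 -0.  ]
```

step_arm(plan=[324,-53,18,0,0,0,1,324,-53,18,0,0,0,1,324,-53,18,0,0,0,1,324,-53,18,0,0,0,1,324,-53,18,0,0,0,1,324,-53,18,0,0,0,1,324,-53,18,0,0,0,1,324,-53,18,0,0,0,1])

```text
clock: 2.78
position: [589.7, 59.3, 301.4]
orientation: [-1.366, 0.922, -0.924]
contact_force: [0.1, 0.0, -1.1]
opening: 93.1
```

```bash
python3 - <<'E'
from h import *
np.set_printoptions(precision=1,suppress=True)
plan([588.8,60.4,244],22)
s=ctrl.sense();p=read_camera("wrist");cv2.imwrite("pics/w1.png",p["color"][:,:,::-1])
F=cloud(p,s).reshape(-1,3)
Q=F[(np.hypot(F[:,0]-597,F[:,1]-40)<100)&(F[:,2]>228)&(F[:,2]<262)]
print(len(Q))
if len(Q)>10:
    m=Q.mean(0);d=np.linalg.svd(Q-m)[2][0];t=(Q-m)@d;print(m,d,m+t.min()*d,m+t.max()*d,np.percentile(Q[:,2],95))
E
```

```text
clock 2.78 tcp [589.7  59.3 301.4] grasp [589.7  59.3 320.2] F [ 0.1  0.  -1.1] open 93.1 jawyaw 21.9 tilt 0.1
j [-0.4  0.3  0.3  1.8 -0.1  1.   0.3]
shift [-1.4 76.2 -0.6] turn [-0. -0.  0.]
1351
[593.9  46.6 247.1] [ 0.4 -0.9  0. ] [571.7 101.6 246.5] [620.7 -19.3 247.8] 248.81414014442473
```

View pics/w1.png

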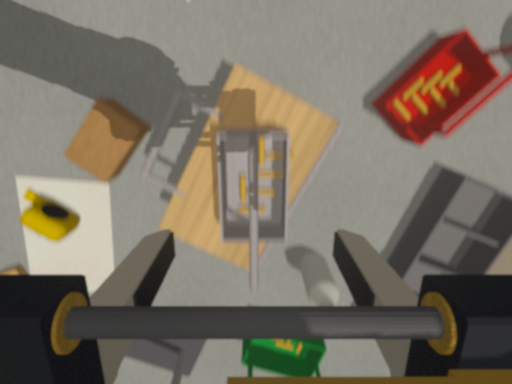

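The crop shows the grey basket on the wooden lid, with its handle bar running along column 253, centred between the open fingers. Red is at (435,85) and green at (285,355), so the choice is right. I'm descending to grasp 22 mm off the bar's middle.

step_arm(plan=[-3,30,-1,0,0,0,1,-3,55,-1,0,0,0,1,-3,76,-1,0,0,0,1,-3,76,-1,0,0,0,1,-3,76,-1,0,0,0,-1,-3,76,-1,0,0,0,-1,-3,76,-1,0,0,0,-1,-3,76,-1,0,0,0,-1])

```text
clock: 3.5
position: [587.7, 64.7, 226.0]
orientation: [-1.365, 0.921, -0.923]
contact_force: [0.6, -0.4, 0.5]
opening: 71.3
```

step_arm(plan=[0,0,0,0,0,0,-1,0,0,0,0,0,0,-1,0,0,0,0,0,0,-1,0,0,0,0,0,0,-1])

```text
clock: 3.83
position: [587.0, 64.5, 224.8]
orientation: [-1.366, 0.922, -0.923]
contact_force: [0.1, -0.1, -0.2]
opening: 44.2
```

step_arm(plan=[0,0,0,0,0,0,-1,0,0,0,0,0,0,-1,0,0,0,0,0,0,-1,0,0,0,0,0,0,-1,0,0,0,0,0,0,-1,0,0,0,0,0,0,-1,0,0,0,0,0,0,-1])

```text
clock: 4.42
position: [586.9, 64.5, 224.5]
orientation: [-1.367, 0.922, -0.922]
contact_force: [-0.1, -0.7, -0.2]
opening: 1.0
```

Opening is 1.0 mm, so the bar isn't between the pads. Looking.

```bash
python3 - <<'E'
from h import *
np.set_printoptions(precision=1,suppress=True)
plan([588.8,60.4,244],22)
s=ctrl.sense();p=read_camera("wrist");cv2.imwrite("pics/w2.png",p["color"][:,:,::-1])
q=read_camera("scene");cv2.imwrite("pics/s2.png",cv2.resize(q["color"][120:290,170:360,::-1],None,fx=3.5,fy=3.5,interpolation=cv2.INTER_CUBIC))
F=cloud(q).reshape(-1,3)
E
```

```text
clock 4.42 tcp [586.9  64.5 224.5] grasp [586.9  64.5 243.3] F [-0.1 -0.7 -0.2] open 1.0 jawyaw 22.0 tilt 0.0
j [-0.4  0.4  0.3  1.9 -0.2  0.9  0.3]
shift [ 4.5 -0.7  0.2] turn [ 0. -0.  0.]
```

View pics/w2.png

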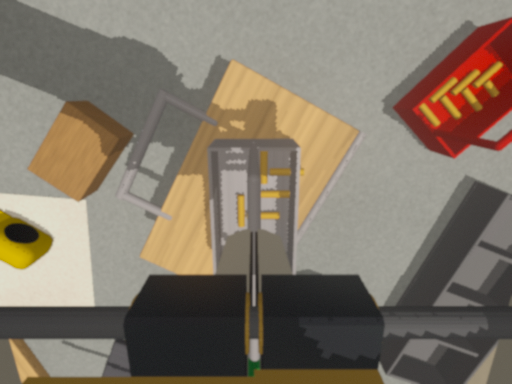

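View pics/s2.png

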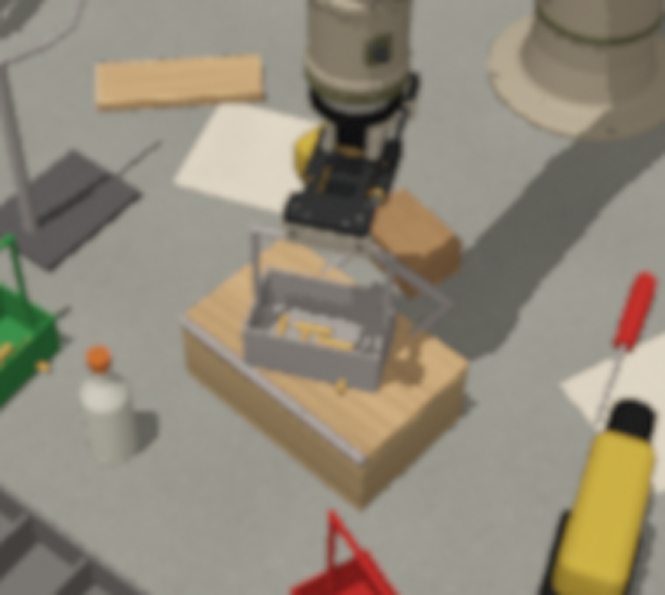

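```bash
python3 - <<'E'
from h import *
np.set_printoptions(precision=1,suppress=True)
s=ctrl.sense();p=read_camera("scene")
F=cloud(p).reshape(-1,3)
M=R.from_rotvec(s["orientation"]).as_matrix()
d=np.array([-.375,.927,0]);mid=np.array([596.5,40.5,244])
print("tcp",proj(p,s["position"]),"grasp",proj(p,s["position"]-M[:,1]*18.8),"bar ends",proj(p,[mid-58*d,mid,mid+58*d]))
cv2.imwrite("pics/s3.png",cv2.resize(p["color"][165:215,230:300,::-1],None,fx=10,fy=10,interpolation=cv2.INTER_CUBIC))
Q=F[(np.hypot(F[:,0]-597,F[:,1]-40)<100)&(F[:,2]>215)&(F[:,2]<275)]
c=(Q[:,:2]-mid[:2])@d[:2];n=(Q[:,:2]-mid[:2])@np.array([.927,.375])
for lo in range(-70,80,10):
    k=(c>=lo)&(c<lo+10);print(lo,k.sum(),np.c_[n,Q[:,2]][k][:8].round(0).tolist())
w=read_camera("wrist");cv2.imwrite("pics/w3.png",cv2.resize(w["color"][180:384,160:350,::-1],None,fx=3.5,fy=2.9))
print(proj(w,s["position"],s),proj(w,[mid-58*d,mid,mid+58*d],s))
dd=w["depth"];print(dd[230:384:10,253].round(0),dd[230:384:10,240].round(0))
E
```

```text
tcp [[269.3 194.5]] grasp [[269.4 190.5]] bar ends [[243.3 184.9]
 [261.3 188.7]
 [279.7 192.5]]
-70 17 [[-1.0, 245.0], [1.0, 248.0], [4.0, 246.0], [0.0, 242.0], [4.0, 242.0], [5.0, 243.0], [2.0, 235.0], [3.0, 237.0]]
-60 11 [[2.0, 250.0], [-2.0, 247.0], [4.0, 247.0], [3.0, 248.0], [3.0, 249.0], [5.0, 245.0], [4.0, 245.0], [6.0, 248.0]]
-50 9 [[2.0, 249.0], [3.0, 251.0], [1.0, 250.0], [-3.0, 245.0], [4.0, 246.0], [3.0, 246.0], [3.0, 248.0], [4.0, 242.0]]
-40 2 [[-1.0, 243.0], [3.0, 244.0]]
-30 0 []
-20 0 []
-10 0 []
0 0 []
10 0 []
20 0 []
30 0 []
40 4 [[-0.0, 247.0], [4.0, 246.0], [6.0, 250.0], [6.0, 245.0]]
50 11 [[3.0, 252.0], [-1.0, 248.0], [3.0, 247.0], [3.0, 248.0], [-2.0, 243.0], [0.0, 247.0], [2.0, 242.0], [5.0, 246.0]]
60 13 [[-1.0, 246.0], [7.0, 250.0], [0.0, 243.0], [6.0, 244.0], [6.0, 245.0], [5.0, 238.0], [6.0, 241.0], [-0.0, 229.0]]
70 0 []
[[254.  224.6]] [[254.1 349.1]
 [254.  274.9]
 [253.8 186.4]]
[183. 170. 159. 150. 148. 147. 148. 197.  81.  78.  78. 207. 209. 212.
  73.  72.] [349. 168. 156. 148. 139.  85.  81.  76.  74.  71.  71.  71.  72.  74.
  73.   0.]
```

View pics/s3.png

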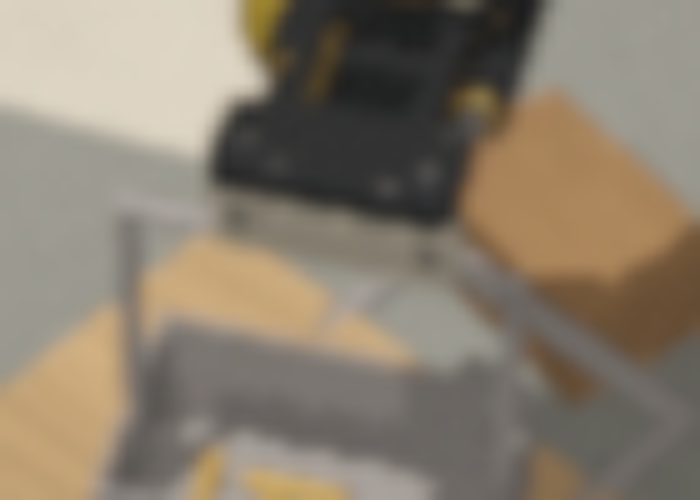

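View pics/w3.png

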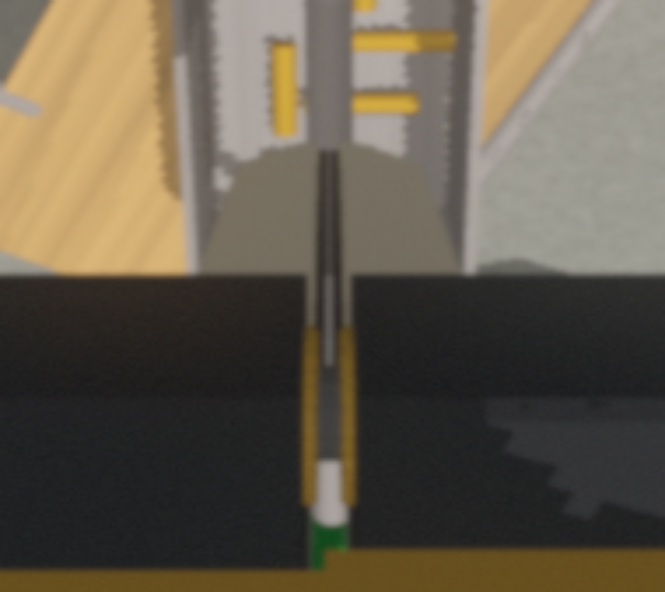

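```bash
python3 - <<'E'
from h import *
np.set_printoptions(precision=0,suppress=True,linewidth=200)
s=ctrl.sense();w=read_camera("wrist")
M=R.from_rotvec(s["orientation"]).as_matrix()
W=cloud(w,s);T=(W-s["position"])@M
for r in list(range(180,300,6)):
    print(r,[ (T[r,c].round(0).astype(int).tolist() if np.isfinite(T[r,c,0]) else None) for c in (225,240,250,253,257,265)])
E
```

```text
180 [[4, 126, -30], [4, 127, -14], [-37, -24, -2], [-37, -24, -1], [-37, -23, 2], [2, 119, 12]]
186 [[11, 127, -30], [11, 127, -15], [-33, -22, -2], [-33, -23, -1], [-34, -23, 2], [11, 127, 12]]
192 [[18, 128, -31], [18, 128, -15], [-30, -23, -2], [-30, -24, -1], [-30, -22, 2], [15, 119, 12]]
198 [[25, 127, -31], [22, 120, -14], [-26, -21, -2], [-27, -24, -1], [-27, -23, 2], [24, 127, 12]]
204 [[31, 127, -31], [29, 120, -14], [-23, -24, -2], [-23, -24, -1], [-23, -23, 2], [31, 127, 12]]
210 [[39, 128, -31], [35, 119, -15], [-19, -24, -2], [-20, -25, -1], [-19, -23, 2], [39, 128, 12]]
216 [[45, 128, -31], None, [-15, -23, -2], [-15, -23, -1], [-15, -22, 2], [41, 117, 12]]
222 [[52, 127, -32], [49, 119, -15], [-12, -23, -2], [-12, -24, -1], [-12, -23, 2], [53, 129, 12]]
228 [[60, 129, -32], [59, 127, -15], [-7, -22, -2], [-8, -24, -1], [-8, -22, 2], [59, 126, 12]]
234 [[67, 127, -32], [-8, -32, -8], [-8, -32, -2], [-6, -28, -1], [-8, -32, 2], [-8, -32, 6]]
240 [[74, 128, -32], [-8, -40, -8], [-8, -40, -2], [-7, -36, -1], [-8, -39, 1], [-8, -39, 6]]
246 [[-8, -45, -15], [-8, -46, -7], [-9, -47, -2], [-7, -43, -1], [-9, -47, 1], [-8, -47, 6]]
252 [[-9, -53, -14], [-8, -52, -7], [-8, -52, -2], [-7, -50, -1], [-8, -52, 1], [-8, -52, 5]]
258 [[-8, -59, -14], [-8, -59, -7], [-7, -57, -2], [-7, -56, -1], [-7, -56, 1], [-9, -59, 5]]
264 [[-9, -65, -13], [-9, -65, -7], [-7, -62, -2], [-6, -60, -1], [-7, -61, 1], [-8, -64, 5]]
270 [[-8, -69, -13], [-9, -70, -6], [-7, -67, -2], [-4, -62, -1], [-8, -68, 1], [-9, -70, 5]]
276 [[-35, -115, -8], [-35, -115, -4], [-6, -70, -2], [-1, -62, -1], [-7, -71, 1], [-35, -116, 3]]
282 [[-35, -119, -8], [-35, -118, -4], [-7, -77, -2], [2, -63, -1], [-7, -76, 1], [-35, -119, 3]]
288 [[-35, -121, -8], [-35, -121, -4], [-7, -81, -2], [5, -64, -1], [-7, -81, 1], [-35, -121, 3]]
294 [[-35, -124, -8], [-35, -124, -4], [-33, -121, -1], [6, -66, -1], [-33, -120, 1], [-35, -124, 2]]
```

Wrist depth puts the bar top 23 mm behind the TCP. That is exactly at grasp height, with the bar running between the pads, so the opening reading is ambiguous. A small test lift with a force check will settle it.

step_arm(plan=[0,-4,0,0,0,0,-1,0,-10,0,0,0,0,-1,0,-18,0,0,0,0,-1,0,-25,0,0,0,0,-1,0,-25,0,0,0,0,-1,0,-25,0,0,0,0,-1])

```text
clock: 5.17
position: [587.3, 64.6, 250.4]
orientation: [-1.365, 0.921, -0.923]
contact_force: [-0.4, -0.3, -0.0]
opening: 0.4
```

```bash
cat > bask.py <<'E'
from h import *
np.set_printoptions(precision=1,suppress=True,linewidth=200)
import sys
s=ctrl.sense();w=read_camera("wrist")
M=R.from_rotvec(s["orientation"]).as_matrix()
T=((cloud(w,s)-s["position"])@M).reshape(-1,3)
Q=T[(abs(T[:,2])<5.5)&(abs(T[:,1]+22)<14)&(T[:,0]<-9)&(T[:,0]>-75)]
print("bar pts",len(Q)); 
if len(Q)>20: print(" range",Q.min(0),Q.max(0)," slope y/x deg",np.degrees(np.arctan(np.polyfit(Q[:,0],Q[:,1],1)[0])),"z/x deg",np.degrees(np.arctan(np.polyfit(Q[:,0],Q[:,2],1)[0])),"mean",Q.mean(0))
print("F",s["contact_force"],"open",s["opening"],s["position"],s["clock"])
cv2.imwrite("pics/%s.png"%sys.argv[1],w["color"][:,:,::-1])
p=read_camera("scene");cv2.imwrite("pics/%s_s.png"%sys.argv[1],cv2.resize(p["color"][100:290,130:340,::-1],None,fx=3,fy=3))
E
python3 bask.py w4
```

```text
bar pts 0
F [-0.4 -0.3 -0. ] open 0.4282595230662037 [587.3  64.6 250.4] 5.1667
```

View pics/w4_s.png

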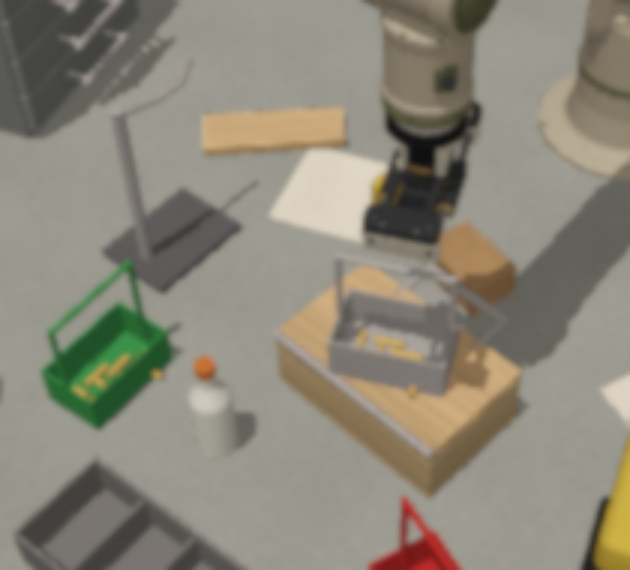

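```bash
python3 - <<'E'
from h import *
np.set_printoptions(precision=1,suppress=True,linewidth=200)
s=ctrl.sense();w=read_camera("wrist")
M=R.from_rotvec(s["orientation"]).as_matrix()
T=((cloud(w,s)-s["position"])@M)
for c in (215,225,235,245,253,262,275,285):
    col=T[:,c];ok=(col[:,0]>-20)&(col[:,0]<15)&(col[:,1]<5)&(col[:,1]>-100)
    i=np.where(ok)[0]; print(c,i.min() if len(i) else None, col[i[:5]] if len(i) else None)
print(proj(w,s["position"]+M@np.array([-7.5,0,0]),s),proj(w,s["position"]+M@np.array([-7.5,-18.8,0]),s))
t=read_camera("top");F=cloud(t);cv2.imwrite("pics/t5.png",cv2.resize(t["color"][130:240,190:310,::-1],None,fx=5,fy=5))
E
```

```text
215 None None
225 244 [[ -7.7 -42.9 -15.3]
 [ -8.2 -44.9 -15.1]
 [ -7.9 -45.5 -15.1]
 [ -8.4 -47.7 -14.9]
 [ -7.9 -47.7 -14.9]]
235 233 [[ -8.2 -30.5 -10.7]
 [ -8.3 -32.1 -10.7]
 [ -7.9 -32.5 -10.6]
 [ -8.5 -35.  -10.5]
 [ -7.6 -34.5 -10.5]]
245 229 [[ -8.3 -25.3  -5.3]
 [ -8.1 -26.2  -5.2]
 [ -8.2 -27.9  -5.2]
 [ -8.3 -29.5  -5.2]
 [ -8.7 -31.6  -5.1]]
253 196 [[-19.4   1.7  -0.7]
 [-18.8   1.4  -0.7]
 [-18.1   1.5  -0.7]
 [-17.    2.7  -0.7]
 [-17.2   0.2  -0.7]]
262 229 [[ -8.  -24.7   4.6]
 [ -8.5 -27.3   4.5]
 [ -8.5 -28.5   4.5]
 [ -9.1 -31.2   4.4]
 [ -8.2 -30.5   4.4]]
275 234 [[ -8.6 -32.8  11.5]
 [ -8.8 -34.3  11.4]
 [ -8.4 -34.8  11.4]
 [ -8.4 -36.1  11.3]
 [ -8.5 -37.5  11.2]]
285 254 [[ -7.9 -54.   15. ]
 [ -8.5 -56.1  14.8]
 [ -8.7 -57.5  14.7]
 [ -8.2 -57.6  14.7]
 [ -7.8 -57.8  14.7]]
[[254. 214.]] [[254.1 225.7]]
```

View pics/w4.png

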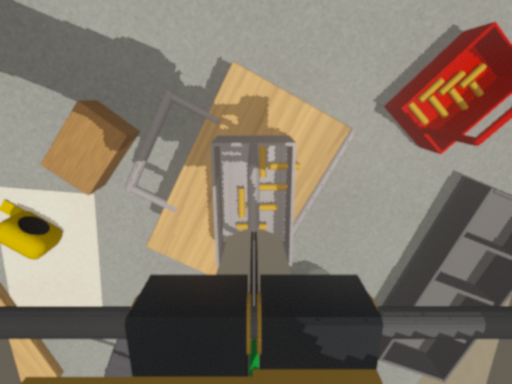

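View pics/t5.png

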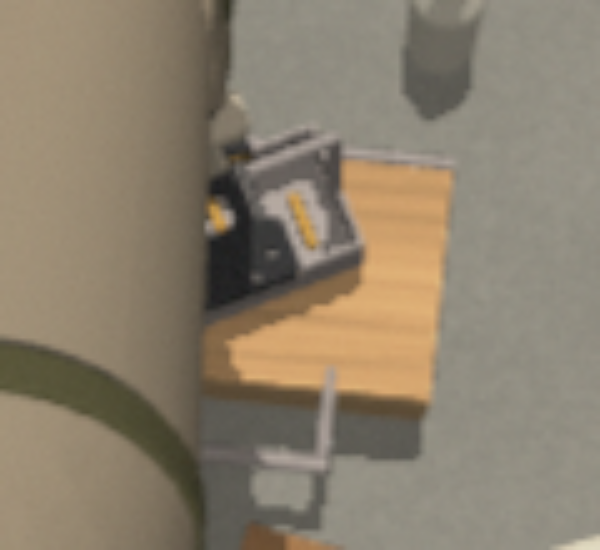

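Fingers shut, the depth in the tool frame shows the physical fingertips ending about 26 mm short of the reported TCP. The bar was just below them, so they closed above it. I'll use an effective grasp offset of about 44 mm from now on, reopen and go 49 mm lower.

step_arm(plan=[0,0,0,0,0,0,0.2,0,0,0,0,0,0,0.2,0,0,0,0,0,0,0.2,0,0,0,0,0,0,0.2,0,0,0,0,0,0,0.2,3,0,0,0,0,0,0.2,3,0,0,0,0,0,0.2,3,0,0,0,0,0,0.2])

```text
clock: 6.03
position: [588.1, 61.4, 249.6]
orientation: [-1.366, 0.923, -0.923]
contact_force: [-0.6, -0.4, 0.2]
opening: 49.3
```

step_arm(plan=[0,10,0,0,0,0,0.2,0,25,0,0,0,0,0.2,0,40,0,0,0,0,0.2,0,49,0,0,0,0,0.2,0,49,0,0,0,0,0.2,0,49,0,0,0,0,0.2])

```text
clock: 6.53
position: [587.8, 61.6, 200.1]
orientation: [-1.367, 0.923, -0.922]
contact_force: [-0.1, 0.3, 0.4]
opening: 55.6
```

```bash
python3 bask.py w5
```

```text
bar pts 160
 range [-43.3 -36.   -4.1] [-39.4  -8.3   3.8]  slope y/x deg 17.610441840743125 z/x deg 6.039628513361344 mean [-42.2 -23.1  -0.2]
F [-0.1  0.3  0.4] open 55.62770362364111 [587.8  61.6 200.1] 6.5333
```

View pics/w5.png

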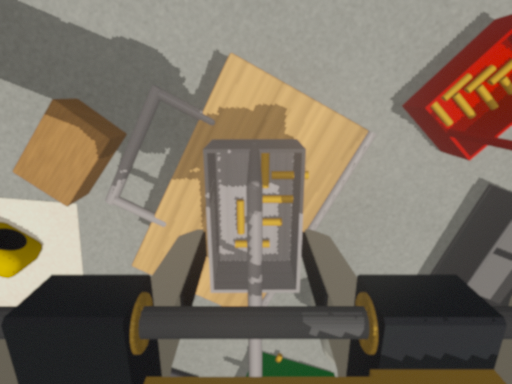

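The bar runs along column 255 between the fingers, with the tips at row 232 well past it. Closing.

step_arm(plan=[0,0,0,0,0,0,-1,0,0,0,0,0,0,-1,0,0,0,0,0,0,-1,0,0,0,0,0,0,-1,0,0,0,0,0,0,-1,0,0,0,0,0,0,-1,0,0,0,0,0,0,-1,0,0,0,0,0,0,-1])

```text
clock: 7.3
position: [588.1, 61.7, 200.6]
orientation: [-1.366, 0.922, -0.922]
contact_force: [0.2, 0.2, -0.5]
opening: 7.2
```

step_arm(plan=[0,0,0,0,0,0,-1,0,0,0,0,0,0,-1,0,-3,0,0,0,0,-1,0,-8,0,0,0,0,-1,0,-15,0,0,0,0,-1,0,-20,0,0,0,0,-1,0,-20,0,0,0,0,-1,0,-20,0,0,0,0,-1])

```text
clock: 7.97
position: [588.3, 61.7, 221.1]
orientation: [-1.366, 0.922, -0.923]
contact_force: [-0.2, -1.3, -2.8]
opening: 7.0
```

```bash
python3 bask.py w6
```

```text
bar pts 173
 range [-43.7 -35.9  -4.5] [-39.2  -8.1   3.5]  slope y/x deg -54.88748839125245 z/x deg 3.7720259752693672 mean [-42.5 -22.7  -0.4]
F [-0.2 -1.3 -2.8] open 6.993795082699127 [588.3  61.7 221.1] 7.9667
```

View pics/w6_s.png

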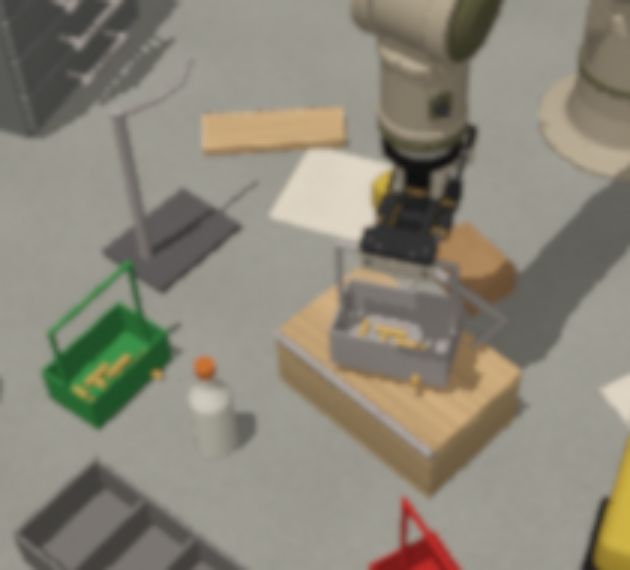

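View pics/w6.png

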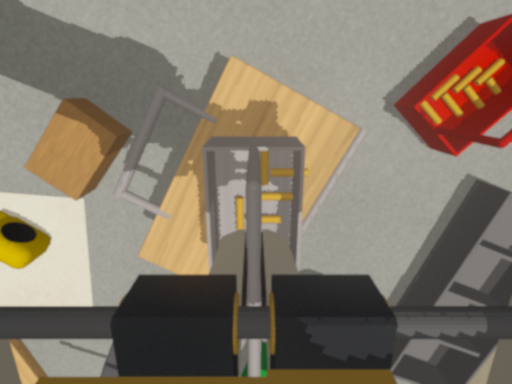

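The basket is held: opening 7 mm, about 2.8 N of weight, and it is clear of the lid. Next, lift and carry to the approach point in front of the hook tip.

```bash
sed -i 's/ctrl.grip_point_offset/43.6/g' h.py; python3 -c "
from h import *
plan([435,-323.5,300],0)"
```

```text
clock 8.07 tcp [587.9  61.7 220.5] grasp [587.9  61.7 264.1] F [ 0.1  0.4 -3.9] open 6.7 jawyaw 22.0 tilt 0.0
j [-0.41  0.42  0.3   1.9  -0.16  0.85  0.35]
shift [ 300.1  -35.9 -285.9] turn [ 0.    4.39 -0.  ]
```

step_arm(plan=[0,-8,0,0,0,0,-1,0,-20,0,0,0,0,-1,0,-32,0,0,0,0,-1,0,-38,0,0,0,0,-1])

```text
clock: 8.4
position: [588.5, 61.6, 260.1]
orientation: [-1.366, 0.922, -0.923]
contact_force: [-0.2, 0.4, -2.5]
opening: 6.7
```

```bash
python3 -c "
from h import *
plan([435,-323.5,300],0)"
```

```text
clock 8.40 tcp [588.5  61.6 260.1] grasp [588.5  61.6 303.7] F [-0.2  0.4 -2.5] open 6.7 jawyaw 22.0 tilt 0.1
j [-0.42  0.38  0.31  1.85 -0.14  0.93  0.33]
shift [ 299.8    3.4 -286.4] turn [-0.02  4.39  0.  ]
```

step_arm(plan=[9,0,-9,0,0.15,0,-1,24,0,-23,0,0.35,0,-1,42,0,-40,0,0.6,0,-1,63,1,-60,0,0.9,0,-1,84,1,-80,0,1.2,0,-1,105,1,-100,0,1.5,0,-1,126,1,-120,0,1.85,0,-1,147,1,-140,0,2.2,0,-1])

```text
clock: 9.07
position: [510.5, -129.9, 257.0]
orientation: [-1.293, 1.071, -1.07]
contact_force: [0.8, -0.6, -2.1]
opening: 6.9
```

```bash
python3 -c "
from h import *
plan([435,-323.5,300],0)"
```

```text
clock 9.07 tcp [ 510.5 -129.9  257. ] grasp [ 510.5 -129.9  300.6] F [ 0.8 -0.6 -2.1] open 6.9 jawyaw 10.7 tilt 0.1
j [-0.17  0.3   0.41  1.99 -0.15  0.88  0.51]
shift [ 176.2    0.7 -110.1] turn [0.02 2.14 0.  ]
```

step_arm(plan=[25,0,-15,0,0.3,0,-1,50,0,-31,0,0.6,0,-1,75,0,-47,0,0.9,0,-1,100,0,-62,0,1.2,0,-1,124,0,-78,0,1.5,0,-1,146,0,-92,0,1.8,0,-1,165,0,-104,0,2.05,0,-1,176,0,-110,0,2.15,0,-1])

```text
clock: 9.73
position: [434.7, -324.2, 257.2]
orientation: [-1.209, 1.212, -1.211]
contact_force: [-0.1, -0.5, -2.7]
opening: 6.9
```

step_arm(plan=[0,0,0,0,0,0,-1,0,0,0,0,0,0,-1,0,0,0,0,0,0,-1,0,0,0,0,0,0,-1])

```text
clock: 10.07
position: [439.0, -319.4, 257.3]
orientation: [-1.211, 1.206, -1.204]
contact_force: [0.1, -0.2, -2.9]
opening: 6.8
```

```bash
python3 - <<'E'
from h import *
np.set_printoptions(precision=1,suppress=True,linewidth=200)
plan([435,-323.5,285],0)
s=ctrl.sense()
for n in("scene","top"):
    p=read_camera(n);F=cloud(p).reshape(-1,3)
    Q=F[(abs(F[:,0]-435)<45)&(abs(F[:,1]+345)<75)&(F[:,2]>285)&(F[:,2]<312)]
    # left/right parts of bar
    for lo,hi in((-420,-365),(-325,-270)):
        q=Q[(Q[:,1]>lo)&(Q[:,1]<hi)&(abs(Q[:,0]-435)<15)]
        if len(q): print(n,lo,len(q),q.mean(0),q.min(0),q.max(0))
    H=F[(F[:,0]>480)&(F[:,0]<625)&(abs(F[:,1]+345)<25)&(F[:,2]>225)&(F[:,2]<280)]
    for a,b in((484,500),(510,550),(550,590),(598,616)):
        h=H[(H[:,0]>a)&(H[:,0]<b)];print("  hook",a,len(h),h.mean(0) if len(h) else '',h[:,2].max() if len(h) else '')
    c=proj(p,[480,-340,240])[0].astype(int);u,v=c
    cv2.imwrite(f"pics/{n}7.png",cv2.resize(p["color"][max(0,v-70):v+70,max(0,u-90):u+90,::-1],None,fx=4,fy=4,interpolation=cv2.INTER_CUBIC))
E
python3 bask.py w7
```

```text
clock 10.07 tcp [ 439.  -319.4  257.3] grasp [ 439.  -319.4  300.9] F [ 0.1 -0.2 -2.9] open 6.8 jawyaw 0.3 tilt 0.0
j [ 0.2  0.3  0.5  2.  -0.2  0.9  0.8]
shift [ 4.1 15.9 -4.1] turn [ 0.   0.1 -0. ]
scene -325 47 [ 438.7 -300.9  301.2] [ 423.4 -321.   285.1] [ 448.6 -275.9  311.7]
  hook 484 9 [ 495.6 -345.1  259.4] 265.6226588108682
  hook 510 24 [ 528.7 -346.   237.7] 242.37664110247283
  hook 550 22 [ 569.9 -346.9  242.1] 250.9342348259703
  hook 598 35 [ 609.7 -345.7  247.8] 260.96444993088846
top -325 70 [ 437.5 -295.1  300.9] [ 421.4 -311.7  285.8] [ 449.9 -273.8  311.2]
  hook 484 9 [ 495.3 -343.8  257.7] 263.51680128045336
  hook 510 1 [ 537.4 -349.4  233.5] 233.46479448815649
  hook 550 26 [ 580.8 -345.7  245.8] 250.74689819442926
  hook 598 55 [ 605.1 -344.7  249.1] 261.1955253137934
bar pts 177
 range [-43.8 -36.   -4. ] [-40.1  -8.1   3.8]  slope y/x deg -56.482272054613425 z/x deg -6.518237542642074 mean [-42.5 -23.1  -0.1]
F [ 0.2 -0.1 -2. ] open 7.299370932504199 [ 439.1 -319.6  257.5] 10.1667
```

View pics/scene7.png

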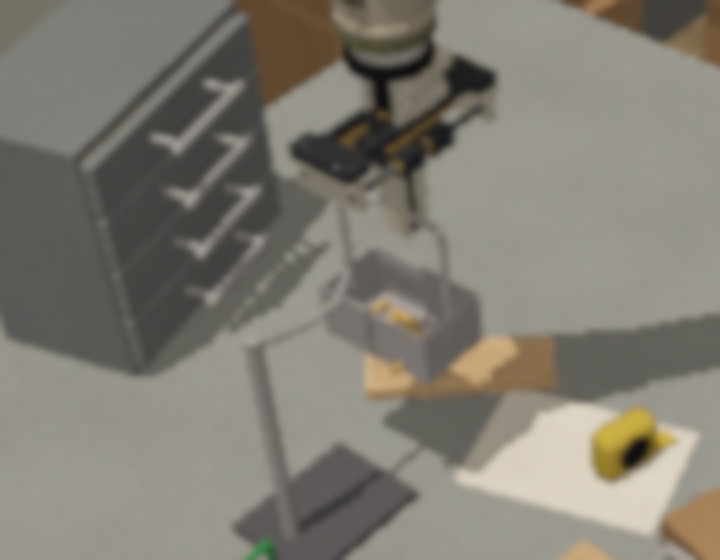

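View pics/w7.png

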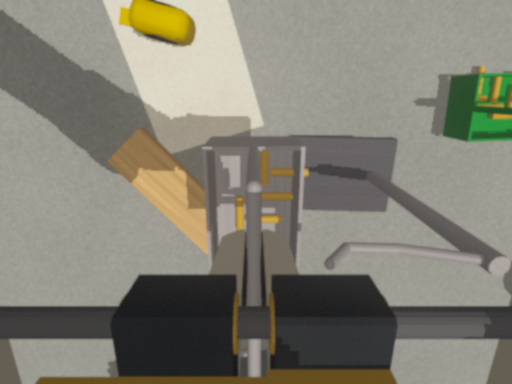

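The basket hangs level and square. The hook tip at wrist (332,262) lies inside the handle window. Moving over the tip to above the seat.

step_arm(plan=[4,3,0,0,0,0,-1,4,10,10,0,0,0,-1,4,13,25,0,0,0,-1,4,13,42,0,0,0,-1,4,13,59,0,0,0,-1,4,13,74,0,0,0,-1,4,13,84,0,0,0,-1,4,13,88,0,0,0,-1])

```text
clock: 10.93
position: [529.3, -323.6, 243.6]
orientation: [-1.212, 1.205, -1.205]
contact_force: [1.0, -0.8, -2.8]
opening: 6.9
```

step_arm(plan=[0,0,0,0,0,0,-1,0,0,0,0,0,0,-1])

```text
clock: 11.1
position: [526.2, -324.3, 244.1]
orientation: [-1.212, 1.208, -1.206]
contact_force: [-0.0, -0.8, -2.4]
opening: 6.5
```

```bash
python3 - <<'E'
from h import *
np.set_printoptions(precision=1,suppress=True,linewidth=200)
plan([527,-323.3,245],0)
p=read_camera("scene");u,v=proj(p,[520,-340,240])[0].astype(int)
cv2.imwrite("pics/s8.png",cv2.resize(p["color"][max(0,v-60):v+60,max(0,u-75):u+75,::-1],None,fx=5,fy=5,interpolation=cv2.INTER_CUBIC))
E
python3 bask.py w8
```

```text
clock 11.10 tcp [ 526.2 -324.3  244.1] grasp [ 526.3 -324.4  287.7] F [-0.  -0.8 -2.4] open 6.5 jawyaw 0.2 tilt 0.1
j [ 0.1  0.5  0.5  1.8 -0.2  0.9  0.7]
shift [-1.  42.7  0.8] turn [ 0.  0. -0.]
bar pts 172
 range [-43.7 -35.7  -4. ] [-40.1  -8.3   3.8]  slope y/x deg -52.711142460598495 z/x deg -5.2972854924931365 mean [-42.5 -23.   -0.1]
F [-0.5 -0.5 -2.8] open 7.101360406140285 [ 525.8 -324.5  244.4] 11.15
```

View pics/s8.png

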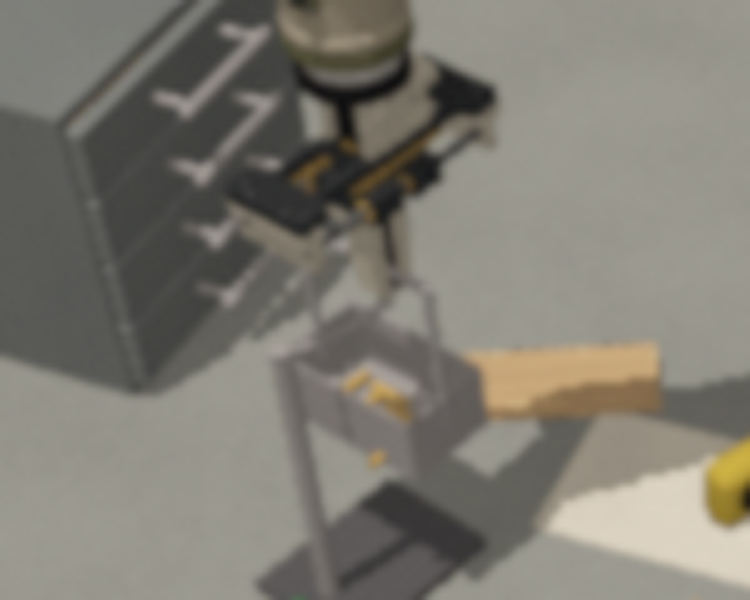

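View pics/w8.png

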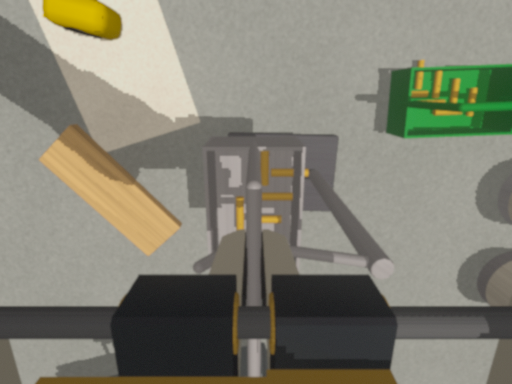

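Tip at wrist (205,265) is on one side of the bar and the post at (385,265) on the other, so the arm is threaded through the handle. Lowering.

step_arm(plan=[-1,8,0,0,0,0,-1,-1,18,0,0,0,0,-1,-1,28,0,0,0,0,-1,-1,36,0,0,0,0,-1,-1,40,0,0,0,0,-1,-1,43,0,0,0,0,-1,-1,43,0,0,0,0,-1,-1,43,0,0,0,0,-1])

```text
clock: 11.92
position: [526.7, -323.5, 201.5]
orientation: [-1.211, 1.207, -1.207]
contact_force: [1.1, -0.8, -3.2]
opening: 7.0
```

step_arm(plan=[0,1,0,0,0,0,-1,0,2,0,0,0,0,-1,0,2,0,0,0,0,-1])

```text
clock: 12.17
position: [526.8, -323.5, 199.8]
orientation: [-1.211, 1.206, -1.207]
contact_force: [0.5, -0.1, -1.9]
opening: 6.7
```

step_arm(plan=[0,1,0,0,0,0,-1,0,2,0,0,0,0,-1,0,2,0,0,0,0,-1])

```text
clock: 12.42
position: [527.0, -323.4, 198.1]
orientation: [-1.21, 1.206, -1.207]
contact_force: [-0.5, 2.5, 4.5]
opening: 6.5
```

step_arm(plan=[0,-1,0,0,0,0,-1,0,-1,0,0,0,0,-1,0,-1,0,0,0,0,-0.8,0,-1,0,0,0,0,-0.7,0,-1,0,0,0,0,-0.5,0,-1,0,0,0,0,-0.2,0,-1,0,0,0,0,-0.2,0,-1,0,0,0,0,-0.2])

```text
clock: 13.08
position: [526.6, -323.4, 198.5]
orientation: [-1.211, 1.207, -1.207]
contact_force: [-0.3, 0.5, 0.2]
opening: 34.7
```

```bash
python3 bask.py w9
```

```text
bar pts 161
 range [-43.1 -35.9  -4.2] [-39.2  -8.    3.8]  slope y/x deg 0.18675863791925706 z/x deg 6.235343031535527 mean [-42.1 -23.2  -0.2]
F [-0.3  0.5  0.2] open 34.70935673667817 [ 526.6 -323.4  198.5] 13.0833
```

View pics/w9.png

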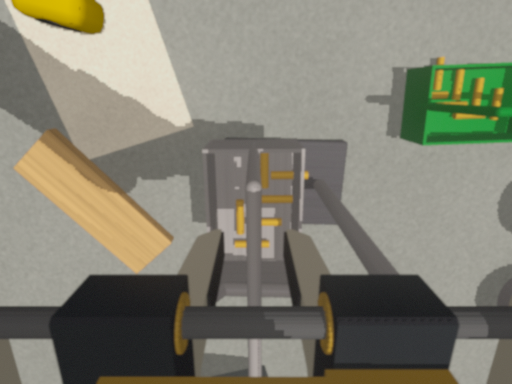

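View pics/w9_s.png

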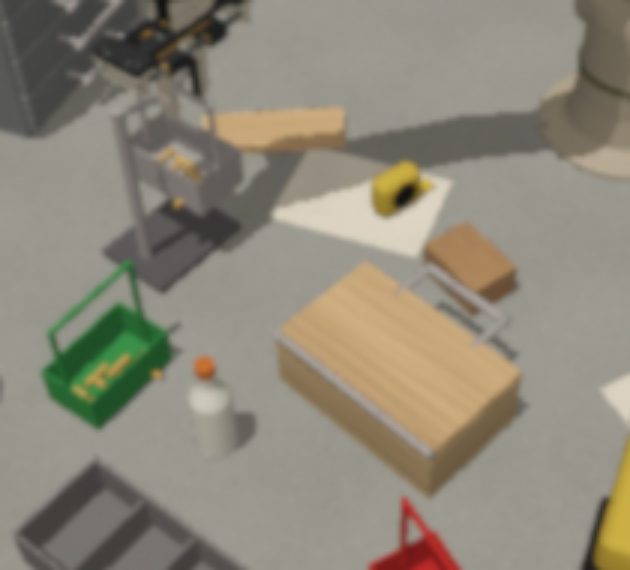

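Released, and the basket stays on the hook. Retracting straight up.

step_arm(plan=[0,-5,0,0,0,0,-0.1,0,-15,0,0,0,0,-0.1,0,-30,0,0,0,0,-0.1,0,-50,0,0,0,0,-0.1,0,-70,0,0,0,0,-0.1,0,-90,0,0,0,0,-0.1,0,-105,0,0,0,0,-0.1,0,-110,0,0,0,0,-0.1])

```text
clock: 13.85
position: [527.4, -324.2, 312.0]
orientation: [-1.209, 1.203, -1.21]
contact_force: [0.6, 0.2, 0.6]
opening: 42.0
```

```bash
python3 - <<'E'
from h import *
np.set_printoptions(precision=1,suppress=True,linewidth=200)
plan([467,49,140],-5.9)
import pickle
P={}
for n in("scene","top"):
    p=read_camera(n);P[n]=p;F=cloud(p).reshape(-1,3);C=p["color"].reshape(-1,3).astype(int)
    u,v=proj(p,[530,-340,200])[0].astype(int)
    cv2.imwrite(f"pics/{n}10.png",cv2.resize(p["color"][max(0,v-60):v+60,max(0,u-75):u+75,::-1],None,fx=5,fy=5,interpolation=cv2.INTER_CUBIC))
    Q=F[(F[:,2]>80)&(F[:,2]<102)&(abs(F[:,1]-40)<85)&(F[:,0]>440)&(F[:,0]<500)]
    if len(Q)<20: continue
    a=np.tan(np.radians(5.9));c=Q[:,0]-a*(Q[:,1]-49);c0=np.percentile(c,4)+6
    for k in range(5):
        c=Q[:,0]-a*(Q[:,1]-49);B=Q[abs(c-c0)<9];a,c0=np.polyfit(B[:,1]-49,B[:,0],1)
    print(n,"lidbar",len(B),"x@49",c0,"yaw",-np.degrees(np.arctan(a)),B[:,1].min(),B[:,1].max())
    m=(abs(F[:,2]-94)<5)&(C[:,0]-C[:,2]>50)&(abs(F[:,1]-35)<150)&(abs(F[:,0]-590)<110)
    print(" lid",cv2.minAreaRect(F[m][:,:2].astype(np.float32)))
pickle.dump(P,open("pics/P10.pkl","wb"))
E
```

```text
clock 13.85 tcp [ 527.4 -324.2  312. ] grasp [ 527.2 -324.1  355.6] F [0.6 0.2 0.6] open 42.0 jawyaw 0.2 tilt 0.2
j [ 0.1  0.4  0.5  1.7 -0.2  1.1  0.7]
shift [-373.8  214.7  -60. ] turn [-0.1  1.2  0. ]
scene lidbar 118 x@49 470.835894202663 yaw -5.726960616133133 -12.484223145622991 111.81453706759123
 lid ((585.1649169921875, 37.561317443847656), (238.27577209472656, 147.31126403808594), 84.33168029785156)
top lidbar 172 x@49 464.8174523037169 yaw -5.605808847325884 -12.651950142540494 111.41323493791752
 lid ((581.9717407226562, 37.75147247314453), (238.77101135253906, 146.152099609375), 84.1927719116211)
```

View pics/scene10.png

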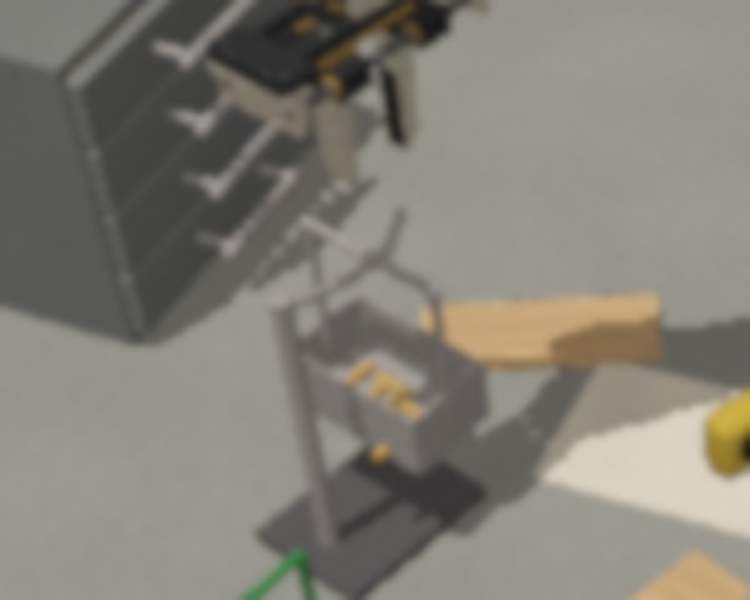

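The basket hangs with its bar across the arm. Now to the lid bar at about (467.5, 49.3), yaw −5.8°.

```bash
python3 -c "
from h import *
plan([467.5,49.3,190],-5.8)"
```

```text
clock 13.95 tcp [ 527.  -323.7  310. ] grasp [ 526.9 -323.6  353.6] F [ 0.3 -0.3  0.8] open 41.9 jawyaw 0.2 tilt 0.1
j [ 0.11  0.39  0.5   1.74 -0.21  1.07  0.69]
shift [-373.3  163.1  -58.5] turn [-0.03  1.2   0.01]
```

step_arm(plan=[-40,0,-6,0,0.15,0,-0.27,-80,10,-13,0,0.3,0,-0.27,-120,30,-20,0,0.5,0,-0.27,-160,55,-27,0,0.7,0,-0.27,-195,80,-33,0,0.8,0,-0.27,-230,100,-39,0,0.9,0,-0.27,-265,118,-45,0,1,0,-0.27,-300,130,-50,0,1.1,0,-0.27])

```text
clock: 14.62
position: [474.2, -26.4, 178.1]
orientation: [-1.166, 1.279, -1.277]
contact_force: [0.8, 0.2, 1.0]
opening: 34.1
```

```bash
python3 -c "
from h import *
plan([467.5,49.3,170],-5.8)"
```

```text
clock 14.62 tcp [474.2 -26.4 178.1] grasp [474.3 -26.3 221.7] F [0.8 0.2 1. ] open 34.1 jawyaw -5.4 tilt 0.1
j [-0.39  0.35  0.43  2.19 -0.24  0.65  0.11]
shift [-74.7  51.7 -13.7] turn [0.02 0.09 0.01]
```

step_arm(plan=[-25,10,-5,0,0.1,0,-0.27,-50,22,-9,0,0.1,0,-0.27,-68,38,-12,0,0.1,0,-0.27,-75,48,-14,0,0.1,0,-0.27,-75,52,-14,0,0.1,0,-0.27,-75,52,-14,0,0.1,0,-0.27])

```text
clock: 15.12
position: [468.1, 48.3, 126.9]
orientation: [-1.163, 1.284, -1.282]
contact_force: [-0.1, -0.2, 0.8]
opening: 34.0
```

```bash
cat > lidw.py <<'E'
from h import *
import sys
np.set_printoptions(precision=1,suppress=True,linewidth=200)
plan([467.5,49.3,90],-5.8)
s=ctrl.sense();w=read_camera("wrist");W=cloud(w,s);F=W.reshape(-1,3)
Q=F[(F[:,2]>84)&(F[:,2]<104)&(F[:,1]>-30)&(F[:,1]<130)&(F[:,0]>440)&(F[:,0]<490)]
a=np.tan(np.radians(5.8));c0=467.5
for k in range(6):
    c=Q[:,0]-a*(Q[:,1]-49);B=Q[abs(c-c0)<9];a,c0=np.polyfit(B[:,1]-49,B[:,0],1)
print("wrist bar",len(B),"x@49",c0,"yaw",-np.degrees(np.arctan(a)),"y",B[:,1].min(),B[:,1].max(),"ztop",np.percentile(B[:,2],90))
cv2.imwrite("pics/%s.png"%sys.argv[1],w["color"][:,:,::-1])
E
python3 lidw.py w11
```

```text
clock 15.12 tcp [468.1  48.3 126.9] grasp [468.2  48.3 170.5] F [-0.1 -0.2  0.8] open 34.0 jawyaw -5.7 tilt 0.2
j [-0.5  0.4  0.4  2.2 -0.3  0.5  0. ]
shift [-1.1 80.5 -0.5] turn [0. 0. 0.]
wrist bar 2552 x@49 467.4348434283534 yaw -5.922578412600483 y -13.61085504662185 111.23056652219225 ztop 96.2188817154194
```

View pics/w11.png

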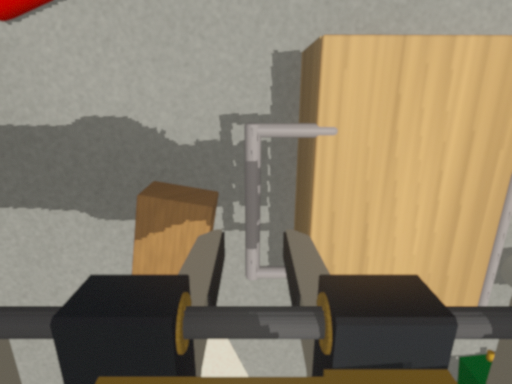

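The bar is centred between the fingers at column 252 with the lid edge at column 297 to the right, clear of the right finger. Descending.

step_arm(plan=[-1,25,0,0,0,0,-0.27,-1,48,0,0,0,0,-0.27,-1,66,0,0,0,0,-0.27,-1,77,0,0,0,0,-0.27,-1,80,0,0,0,0,-0.27,-1,80,0,0,0,0,-0.27])

```text
clock: 15.67
position: [469.3, 48.3, 48.0]
orientation: [-1.159, 1.285, -1.285]
contact_force: [0.5, -1.1, 0.1]
opening: 34.0
```

```bash
python3 lidw.py w12
```

```text
clock 15.67 tcp [469.3  48.3  48. ] grasp [469.3  48.3  91.6] F [ 0.5 -1.1  0.1] open 34.0 jawyaw -5.9 tilt 0.0
j [-0.4  0.6  0.2  2.3 -0.4  0.3  0.1]
shift [-0.8  1.6 -1.9] turn [ 0. -0.  0.]
wrist bar 4505 x@49 467.4909394936494 yaw -5.869372933094958 y -14.502811547327582 111.45660999031601 ztop 96.12718349931433
```

View pics/w12.png

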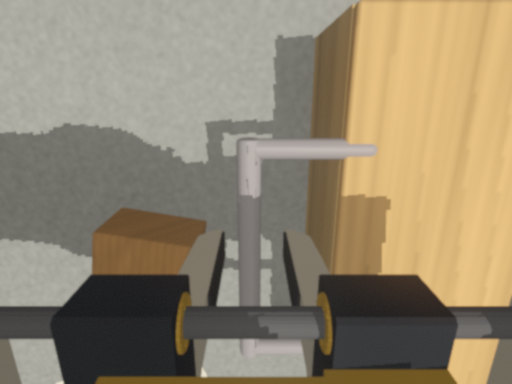

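step_arm(plan=[-1,1.5,-2,0,0,0,-0.27,-1,1.5,-2,0,0,0,-1,-1,1.5,-2,0,0,0,-1,-1,1.5,-2,0,0,0,-1,-1,1.5,-2,0,0,0,-1,-1,1.5,-2,0,0,0,-1,-1,1.5,-2,0,0,0,-1,-1,1.5,-2,0,0,0,-1])

```text
clock: 16.38
position: [467.2, 50.9, 46.9]
orientation: [-1.16, 1.283, -1.283]
contact_force: [-1.1, 0.1, 6.2]
opening: 11.0
```

step_arm(plan=[0,0,0,0,0,0,-1,0,0,0,0,0,0,-1,0,0,0,0,0,0,-1])

```text
clock: 16.63
position: [467.2, 50.9, 46.9]
orientation: [-1.16, 1.283, -1.283]
contact_force: [-1.8, 0.7, 6.4]
opening: 11.1
```

```bash
python3 -c "
from h import *
plan([467.5,49.3,90],-5.9); print(ctrl.sense()['ft_torque'])"
```

```text
clock 16.63 tcp [467.2  50.9  46.9] grasp [467.2  50.9  90.5] F [-1.8  0.7  6.4] open 11.1 jawyaw -5.8 tilt 0.0
j [-0.39  0.56  0.23  2.31 -0.42  0.31  0.1 ]
shift [1.5 0.5 0.5] turn [ 0.    0.02 -0.  ]
[0.01150629 0.47989093 0.01219133]
```

Gripped (11 mm on a 12 mm bar). Starting the arc: tool z = 195(1−cos q), tool y = −195 sin q.

step_arm(plan=[0,-6,0,0,0,0,-1,0,-15.5,0.5,0,0,0,-1,0,-25.5,1.5,0,0,0,-1,0,-35,3,0,0,0,-1,0,-44.5,5,0,0,0,-1,0,-54,7.5,0,0,0,-1,0,-65,11,0,0,0,-1,0,-76,15.5,0,0,0,-1])

```text
clock: 17.3
position: [481.7, 49.3, 123.0]
orientation: [-1.161, 1.285, -1.282]
contact_force: [-2.3, 1.4, -2.0]
opening: 10.8
```

```bash
cat > arc.py <<'E'
from h import *
s=ctrl.sense();M=R.from_rotvec(s["orientation"]).as_matrix()
g=s["position"]-M[:,1]*43.1
ex=np.array([np.cos(np.radians(-5.85)),np.sin(np.radians(-5.85)),0]);B=np.array([467.2,50.9,90]);H=B+195*ex
r=g-H;a,h,l=-(r@ex),r[2],r@np.cross([0,0,1],ex)
print("clock %.2f"%s["clock"],"g",g.round(1),"a %.1f h %.1f lat %.1f R %.1f q %.3f"%(a,h,l,np.hypot(a,h),np.arctan2(h,a)),"F",s["contact_force"].round(1),"along ex %.1f"%(s["contact_force"]@ex),"tq",s["ft_torque"].round(2),"open %.1f"%s["opening"],"jv",abs(s["joint_vel"]).max().round(3))
q=np.arctan2(h,a)
F=s["contact_force"];f2=np.array([-(F@ex),F[2]]);er=np.array([np.cos(q),np.sin(q)]);et=np.array([-np.sin(q),np.cos(q)])
print("force on tool radial(out) %.1f tangential(opening) %.1f"%(f2@er,f2@et))
E
python3 arc.py
```

```text
clock 17.30 g [481.7  49.3 166.1] a 180.4 h 76.1 lat -0.1 R 195.8 q 0.399 F [-2.3  1.4 -2. ] along ex -2.5 tq [ 0.31  0.52 -0.01] open 10.8 jv 0.396
force on tool radial(out) 1.5 tangential(opening) -2.8
```

step_arm(plan=[0,-9,4,0,0,0,-1,0,-17.5,8.5,0,0,0,-1,0,-26,13.5,0,0,0,-1,0,-34,18.5,0,0,0,-1,0,-42,24.5,0,0,0,-1,0,-49.5,30.5,0,0,0,-1,0,-57,37,0,0,0,-1,0,-64,43.5,0,0,0,-1])

```text
clock: 17.97
position: [521.4, 45.2, 186.5]
orientation: [-1.166, 1.29, -1.278]
contact_force: [-12.4, 2.4, 7.0]
opening: 11.2
```

```bash
python3 arc.py
```

```text
clock 17.97 g [521.8  45.2 229.6] a 140.1 h 139.6 lat -0.1 R 197.8 q 0.784 F [-12.4   2.4   7. ] along ex -12.5 tq [ 0.57  2.98 -0.03] open 11.2 jv 0.266
force on tool radial(out) 13.8 tangential(opening) -3.9
```

step_arm(plan=[0,-9.5,7,0,0,0,-1,0,-16,14.5,0,0,0,-1,0,-21.5,22.5,0,0,0,-1,0,-27,30.5,0,0,0,-1,0,-32,39,0,0,0,-1,0,-37,47.5,0,0,0,-1,0,-41,56,0,0,0,-1,0,-45,65,0,0,0,-1])

```text
clock: 18.63
position: [590.1, 38.0, 232.3]
orientation: [-1.161, 1.285, -1.283]
contact_force: [-3.8, -0.6, 5.1]
opening: 11.1
```

```bash
python3 arc.py
```

```text
clock 18.63 g [590.2  38.  275.4] a 71.3 h 185.4 lat -0.3 R 198.7 q 1.204 F [-3.8 -0.6  5.1] along ex -3.7 tq [-0.18  1.2   0.01] open 11.1 jv 0.29
force on tool radial(out) 6.1 tangential(opening) -1.6
```

step_arm(plan=[0,-5,11.5,0,0,0,-1,0,-8.5,23,0,0,0,-1,0,-11,34,0,0,0,-1,0,-12.5,44,0,0,0,-1,0,-13.5,51.5,0,0,0,-1,0,-14,57.5,0,0,0,-1,0,-14,57.5,0,0,0,-1,0,-14,57.5,0,0,0,-1])

```text
clock: 19.3
position: [648.2, 31.7, 245.6]
orientation: [-1.159, 1.283, -1.284]
contact_force: [-0.9, -3.1, 2.1]
opening: 11.2
```

```bash
python3 arc.py; cat > lidang.py <<'E'
from h import *
import sys
np.set_printoptions(precision=2,suppress=True,linewidth=200)
ex=np.array([np.cos(np.radians(-5.85)),np.sin(np.radians(-5.85)),0])
ey=np.cross([0,0,1],ex);H=np.array([660.5,29.5,90])
for n in ("scene",):
    p=read_camera(n);W=cloud(p);C=p["color"].astype(int)
    r=W-H;u=r@ex;v=r@ey;h=r[...,2]
    wood=(C[...,0]-C[...,2]>35)
    m=wood&(abs(u)<50)&(abs(v)<125)&(h>12)&(h<165)
    Q=np.stack([u[m],v[m],h[m]],1)
    A=np.c_[Q[:,1],Q[:,2],np.ones(len(Q))];w=np.ones(len(Q),bool)
    for k in range(6):
        c=np.linalg.lstsq(A[w],Q[w,0],rcond=None)[0];e=Q[:,0]-A@c;w=abs(e)<max(2.0*np.std(e[w]),2.5)
    print(n,"pts",len(Q),w.sum(),"u=%.4f v + %.4f h + %.2f"%tuple(c),"lid q = %.4f"%(np.pi/2+np.arctan(c[1])),"sd %.2f"%e[w].std(),"h range",Q[w,2].min(),Q[w,2].max())
    cv2.imwrite("pics/%s.png"%sys.argv[1],cv2.resize(p["color"][120:270,170:370,::-1],None,fx=4,fy=4,interpolation=cv2.INTER_CUBIC))
print(ctrl.sense()["clock"])
E
python3 lidang.py s13
```

```text
clock 19.30 g [648.2  31.8 288.7] a 13.0 h 198.7 lat -0.6 R 199.2 q 1.505 F [-0.9 -3.1  2.1] along ex -0.5 tq [-0.64  0.46 -0.  ] open 11.2 jv 0.015
force on tool radial(out) 2.1 tangential(opening) -0.4
scene pts 1670 1511 u=0.0006 v + -0.0680 h + 5.14 lid q = 1.5029 sd 1.11 h range 12.07252511885531 162.2693579569143
19.35
```

View pics/s13.png

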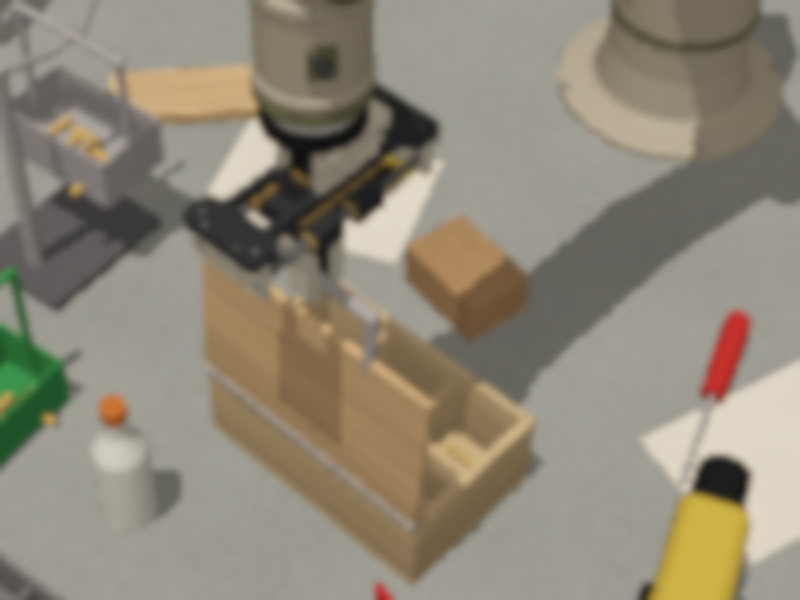

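The lid's plane fit gives q = 1.503, and the arc kinematics give 1.500 to 1.505. About 13.5 mm more is needed.

step_arm(plan=[0,0,3,0,0,0,-1,0,0,6.5,0,0,0,-1,0,0,9.5,0,0,0,-1,0,-0.5,12,0,0,0,-1,0,-0.5,13.5,0,0,0,-1,0,-0.5,13.5,0,0,0,-1,0,-0.5,13.5,0,0,0,-1,0,-0.5,13.5,0,0,0,-1])

```text
clock: 20.02
position: [661.5, 30.5, 245.9]
orientation: [-1.16, 1.283, -1.284]
contact_force: [-1.1, -5.9, 2.3]
opening: 11.1
```

```bash
python3 arc.py;python3 lidang.py s14; python3 lidang.py s14
```

```text
clock 20.02 g [661.5  30.5 289. ] a -0.4 h 199.0 lat -0.5 R 199.0 q 1.573 F [-1.1 -5.9  2.3] along ex -0.5 tq [-1.09  0.64  0.05] open 11.1 jv 0.001
force on tool radial(out) 2.3 tangential(opening) -0.5
scene pts 1471 1362 u=0.0002 v + -0.0003 h + 5.26 lid q = 1.5705 sd 1.05 h range 12.157864202486053 161.6516796810398
20.0667
scene pts 1466 1351 u=0.0003 v + 0.0001 h + 5.22 lid q = 1.5709 sd 1.07 h range 12.06992657208525 162.1739223751605
20.1167
```

Lid plane fit reads 1.5705 and 1.5709, arc kinematics 1.573, and tangential force is about 0. One last check of the basket and the bystanders.

```bash
python3 - <<'E'
from h import *
import pickle
np.set_printoptions(precision=1,suppress=True,linewidth=200)
p=read_camera("scene");cv2.imwrite("pics/s15.png",cv2.resize(p["color"][:,:,::-1],None,fx=1.5,fy=1.5))
F=cloud(p).reshape(-1,3)
Q=F[(abs(F[:,0]-527)<25)&(abs(F[:,1]+345)<70)&(F[:,2]>228)&(F[:,2]<260)&(abs(F[:,1]+345)>12)]
m=Q.mean(0);d=np.linalg.svd(Q-m)[2][0];t=(Q-m)@d;print("hung bar",m,d,m+t.min()*d,m+t.max()*d)
old=pickle.load(open("pics/P.pkl","rb"))["scene"]
Rm,tt=cam_pose(p)
for o in("drill","tape","driver","glue","carton","offcut"):
    r=spot_in(o,p)
    print(o,(Rm@np.array(r[0]["centre"])+tt) if r else None)
s=ctrl.sense();print(s["clock"],s["contact_force"],s["opening"],abs(s["joint_vel"]).max())
E
```

```text
hung bar [ 529.1 -346.   243.3] [-0.  1.  0.] [ 530.  -411.2  243.1] [ 528.2 -281.2  243.4]
drill [658.3 368.9 191.7]
tape [ 524.6 -349.   121.4]
driver [327.8 241.9  21.1]
glue [768.3 -82.7  89. ]
carton [397.8   4.9  54.2]
offcut [ 346.6 -388.9   17.8]
20.4667 [-1.8 -4.8  3.1] 11.047625910228762 0.0013809646708956526
```

View pics/s15.png

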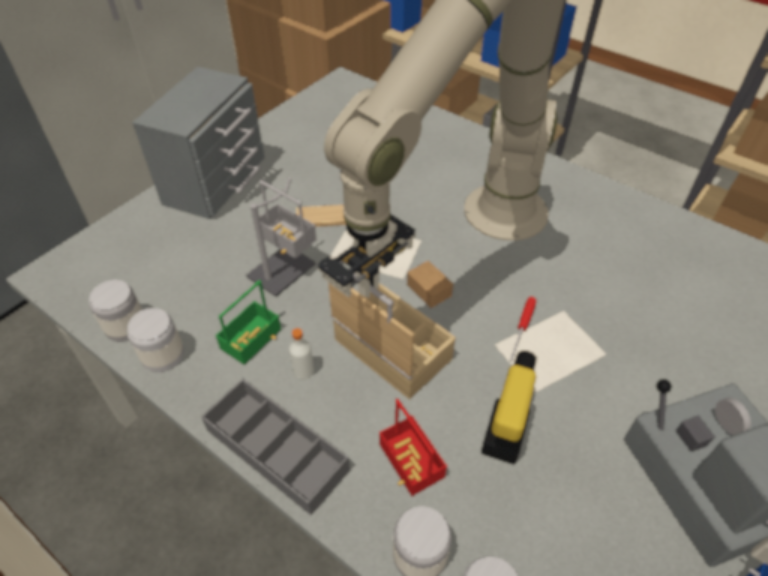

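```bash
python3 -c "
from h import *
print(workorder.job_done()); s=ctrl.sense(); print(s['clock'],s['position'],s['contact_force'],s['opening'])"
```

```text
the job is handed in; nothing more can be done
None
the job is handed in; nothing more can be done
```

The grey basket is hanging by its handle on the hook, and the gripper is holding the lid upright and still by its steel bar. I handed the job in at about 20.5 s.

**Last checks**
- **Basket:** the hung bar's centre is at about (529, −346, 243), lying across the hook arm. That is within 3 mm of the seat, at the expected height.
- **Lid:** a plane fit to the lid face gave 1.5705 and 1.5709 rad, and the arm's own position gave 1.573 rad. The lid's push along its swing was about 0.5 N. The grip opening was 11 mm on the 12 mm bar, with no joint motion.
- **Bystanders:** nothing looks moved. The networks' readings for the drill, driver and glue repeated within about 6 mm. The carton and offcut readings shifted by 10–18 mm; both are partly hidden now, and the pictures show them in place. The tape reading was wrong (it landed on the hung basket), so I only have the picture for that one.

**What disagreed**
- **First grasp:** it missed because the fingers closed just above the bar. Depth images showed the real fingertips end about 26 mm short of the reported tool point. I corrected for that and the second grasp held.
- **Swing:** the lid followed an arc about 4 mm higher than I had modelled. This caused a brief 14 N radial force, which I corrected during the swing.
- **Side force:** about 5–6 N sideways remained on the bar at the end; I left it.

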